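Unload the curing board

TASK

Unload the curing board: stand every green dragon from the board upright on the floor of the empty low cardboard carton beside the board, and lay all three aluminium plates side by side on the narrow red drying rail, each flat and crosswise with its middle over the bar. A plate lies sunk in its lane, so clear it, slide it along until its end hangs over the board's front edge and take it there by its sides; let no plate fall to the table, and leave everything else where it is.

Things in the scene. Friction and masses are not known exactly. Their poses are not given: they have to be found in the camera images.
- board: Fixed plywood curing board, front edge to back 240 (x), 286 (y) mm. Origin: centre of its underside, on the table; front towards -x. Three lanes run along x at y = -72, 0, +72 mm, 54 mm wide, floor 50 mm above the table, open at the front edge (x = -120 mm) and the back. Blue strips between them (18 mm wide) and outside them (44 mm) are 56 mm high, level with the top of a plate in its lane.
- rail: Fixed drying rail: a red bar 280 mm long (along its x) and only 36 mm wide (its y), on two posts inset from its ends, over a dark foot 280 x 80 x 8 mm. Origin: centre of the foot's underside, on the table. Stands left or right of the board.
- rail_top (a point): Centre of the red bar's top face, 65 mm above the table; axes as the rail's (x along the bar).
- carton: Fixed shallow cardboard carton, 206 (x) by 146 (y) mm outside, walls 4 mm thick and 30 mm high, floor 4 mm thick, open on top. Origin: centre of its underside. Stands on the other side of the board from the rail.
- plate1_c (a point): Loose bare aluminium plate, 100 (x) by 50 (y) by 6 (z) mm, 60 to 110 g, lying in a lane of the board with its x along the lane and 2 mm play each side, some way back from the front edge. Point: its centre, 3 mm above its underside; axes: its own.
- plate2_c (a point): Loose bare aluminium plate, 100 (x) by 50 (y) by 6 (z) mm, 60 to 110 g, lying in a lane of the board with its x along the lane and 2 mm play each side, some way back from the front edge. Point: its centre, 3 mm above its underside; axes: its own.
- plate3_c (a point): Loose bare aluminium plate, 100 (x) by 50 (y) by 6 (z) mm, 60 to 110 g, lying in a lane of the board with its x along the lane and 2 mm play each side, some way back from the front edge. Point: its centre, 3 mm above its underside; axes: its own.
- dragon1_c (a point): Loose green toy dragon, rigid, about 68 mm tall, 65 to 125 g: round foot 40 mm across and 10 mm high, upright round body 36 mm across from 10 to 44 mm height, ball head above. At the start it stands on a plate, if it is there at all. Point: on its axis, 34 mm above its underside; z up its axis.
- dragon2_c (a point): Loose green toy dragon, rigid, about 68 mm tall, 65 to 125 g: round foot 40 mm across and 10 mm high, upright round body 36 mm across from 10 to 44 mm height, ball head above. At the start it stands on a plate, if it is there at all. Point: on its axis, 34 mm above its underside; z up its axis.
- dragon3_c (a point): Loose green toy dragon, rigid, about 68 mm tall, 65 to 125 g: round foot 40 mm across and 10 mm high, upright round body 36 mm across from 10 to 44 mm height, ball head above. At the start it stands on a plate, if it is there at all. Point: on its axis, 34 mm above its underside; z up its axis.
- dragon4_c (a point): Loose green toy dragon, rigid, about 68 mm tall, 65 to 125 g: round foot 40 mm across and 10 mm high, upright round body 36 mm across from 10 to 44 mm height, ball head above. At the start it stands on a plate, if it is there at all. Point: on its axis, 34 mm above its underside; z up its axis.
- pot: White plastic pot, 72 mm across, 85 mm tall; a bystander, not to be disturbed. Origin: centre of its underside.
- red_bottle: Red plastic bottle, 48 mm across, 112 mm tall; a bystander, not to be disturbed. Origin: centre of its underside.
- green_bottle: Green glass bottle, 50 mm across, 118 mm tall; a bystander, not to be disturbed. Origin: centre of its underside.
- pink_jar: Pink jar, 36 mm across, 36 mm tall; a bystander, not to be disturbed. Origin: centre of its underside.
- puck: Yellow round soap puck, 44 mm across, 25 mm tall; a bystander, not to be disturbed. Origin: centre of its underside.
- brush: Brush lying on the table; a bystander, not to be disturbed. Origin: about the middle of the tool.
- spatula: Spatula lying on the table; a bystander, not to be disturbed. Origin: about the middle of the tool.
Not all that is in view belongs to the job. What is shaped like the part that bears plate1_c but black or purple is not meant.

How it is judged:
By the outcome, as a careful person would: the job done as asked, in the order asked, and still so for the second after the job is handed in, with the robot touching nothing.
Of dragon1, dragon2, dragon3, dragon4 only 2 to 4 are there at a start; the rules pass over those that are not, and their reading is None.
At some moment in a run one of dragon1, dragon2, dragon3, dragon4 may be knocked a few centimetres aside while the robot is not near it.
It also fails if it takes over 210 s, if anything falls off the work surface, if the arm or the gripper's body presses on something with over 40 N, if the wrist force passes 120 N, or if a joint passes its speed limit or range.

ROBOT

A 6-joint arm with a two-finger parallel gripper is mounted at the origin on the work surface. World frame = base frame: x ahead of the robot, y to its left, z up, the work surface at z = 0. Lengths are in m, angles in rad, forces in N, time in s.
With the tool pointing down it reaches from about 0.3 to 0.775 m from the base axis. Payload 14.6 kg.
Tool frame: the origin (TCP) lies between the finger pads; the fingertips stand manip.tcp_to_tips ahead of it and the grasp point (between the pads) lies 5 mm behind it (manip.tcp_to_tips is the distance from the TCP to the fingertips, in m); z points along the fingers, y is the line along which they close (so a half turn about z gives the same grasp; the last joint's range is limited). The gripper opens to 94 mm and grips with 3 to 60 N. Pads are 16 mm wide; open, the fingers measure 119 mm over their backs; the gripper's body (75 mm by 177 mm) begins 78 mm behind the grasp point.
Start: joints at [1.247, 0.3, 1.521, -0, 1.321, -0.067], TCP at [0.14, 0.532, 0.219] pointing down, gripper open.
Joint ranges: [-3.03, 3.03], [-0.79, 2.21], [0.23, 2.52], [-1.04, 4.18], [0, 3.07], [-2.55, 2.55]. Speed limits (rad/s): [2.22, 2.22, 2.57, 3.14, 3.14, 3.14].

INTERFACE

Orientations are given as a 3x3 rotation matrix whose columns are the frame's x, y, z axes.
In Python, from bench import manip gives the robot as it stands.
- The arm moves only by the tool servo_tool, never from a script. Its arguments are lists of equal length, an entry for each row: "delta_pos": the shift along the tool's x, y, z scaled (see below), a list of three; "angular": the turn, a rotation vector about the tool's x, y, z scaled (see below), a list of three; "fingers": the closure, from 0 (fully open) to 1 (shut). A call has 1 to 10 rows; each row shifts and turns the commanded pose from where the row before left it, along the tool's axes as they then stand; what a row does not reach is not made up. The controller multiplies each number of a shift by 100 mm and each number of a turn by 180 degrees. A row lasts 1/12 s, in which the tool goes at most 41.7 mm and 7.16 degrees, less where a joint would pass 70% of its speed; a pose out of reach is approached as far as the arm can. A call with a number of a shift or a turn outside -1 to 1 is refused whole. A call with a gripper value outside its range is refused whole. The fingers move at their own pace and stop on an object; the grip force is fixed at half the most. Time passes only in rows, so rows that do not move let the fingers close. It gives the time, the measured TCP pose, the force, the opening and the grip force at its end, in the units of the state.
- manip.sense(): the state, without advancing time (a new reading comes with each control period).
- manip.grab_frame(name): name is "scene" or "top" or "wrist"; returns a dict with "image" (480x640x3 uint8, red, green, blue), "camera_matrix" (3x3 intrinsics, pixels), "distortion" ([k1, k2, p1, p2, k3] as OpenCV has them; the pictures are not rectified), "xyz" and "rotation" of the camera in the world. Camera axes: x right, y down, z forward; pixel columns grow to the right and rows downward; lengths in m; the calibration is good to about 2 mm. A picture is of the moment at which its call begins. There is no depth.
- manip.finish_job(): hands the job in; it is judged then, once.
The state is a dict: "t": time; "qpos": joint angles; "joint_velocities": joint speeds; "effort": joint torques, N m; "tool_pos": TCP position; "orientation": TCP orientation; "contact_force": force on the tool from outside, world axes, zero at the start; "moment": the same for the moment, N m; "gripper_width": opening from 0.0 (shut) to 1.0 (fully open); "finger_force": force on a finger pad.
Only numpy, scipy, OpenCV 4.12 (cv2) and the standard library are available. Lean on these libraries where they do the work, as an engineer would, in place of code of your own. Each camera call takes 0.05 s, during which the arm holds its last target. There are 200 camera calls.

## Working session

There is one attempt and no reset: what is moved stays moved. The work goes in short steps, Python scripts to look and compute and a tool call to move; the robot and the scene stay as the last step left them, time stands still between calls to the robot, and variables do not carry over. Pictures are saved under pics/ and viewed, at most 14 in all, crops included, and the job is handed in when it is done.

Besides the shell and the picture viewer there is one more tool, called after "Emit:" by a JSON object that holds its "api" and its "payload". servo_tool: Moves the arm, as the interface text tells. Its arguments: {"type":"object","properties":{"delta_pos":{"type":"array","items":{"type":"array","items":{"type":"number","minimum":-1,"maximum":1}}},"angular":{"type":"array","items":{"type":"array","items":{"type":"number","minimum":-1,"maximum":1}}},"fingers":{"type":"array","items":{"type":"number"}}},"required":["delta_pos","angular","fingers"]}

```bash
ls; mkdir -p pics
python3 - <<'E'
from bench import manip
import cv2,numpy as np
print(manip.sense(), manip.tcp_to_tips)
for n in ("top","scene"):
    f=manip.grab_frame(n); cv2.imwrite(f"pics/{n}0.png",f["image"][:,:,::-1])
    print(n,f["camera_matrix"],f["distortion"],f["xyz"],f["rotation"])
E
```

```text
pics
{'t': 0.0, 'qpos': array([ 1.24736941e+00,  3.00474832e-01,  1.52159780e+00,  1.37515619e-06,
        1.32068554e+00, -6.66226388e-02]), 'joint_velocities': array([ 9.24217631e-05,  3.44045232e-04,  2.11475071e-03, -3.07135136e-04,
        1.44154043e-04,  1.78123474e-03]), 'effort': array([-2.15111027e-04, -5.31792355e+01, -3.52745819e+01,  7.08236522e-02,
        2.41910439e-02, -8.67050039e-05]), 'tool_pos': array([0.13962991, 0.53172219, 0.2188772 ]), 'orientation': array([[-9.67206498e-01,  2.53991046e-01, -3.71686858e-04],
       [ 2.53991305e-01,  9.67205871e-01, -1.10466868e-03],
       [ 7.89217574e-05, -1.16284796e-03, -9.99999321e-01]]), 'contact_force': array([-0.58062079, -0.33098855,  0.65197678]), 'moment': array([ 0.03589556, -0.04796999,  0.01462585]), 'finger_force': 0.0, 'gripper_width': 1.003259941388588} 0.014
top [[514.74209165   0.         315.50865088]
 [  0.         514.74209165 230.05017625]
 [  0.           0.           1.        ]] [-0.09786536  0.          0.          0.          0.        ] [0.38287273 0.0129403  1.4909699 ] [[-0.02339125 -0.99159809  0.12722454]
 [-0.99967087  0.02185869 -0.01342914]
 [ 0.01053534 -0.12749679 -0.99178303]]
scene [[460.47730026   0.         319.78826118]
 [  0.         460.47730026 236.66074683]
 [  0.           0.           1.        ]] [-0.0301792  0.         0.         0.         0.       ] [ 1.3161038  -0.62829934  0.73412172] [[ 0.65129268  0.42276489 -0.63014894]
 [ 0.75874474 -0.3506161   0.54897612]
 [ 0.01114746 -0.83566632 -0.54912433]]
```

View pics/top0.png

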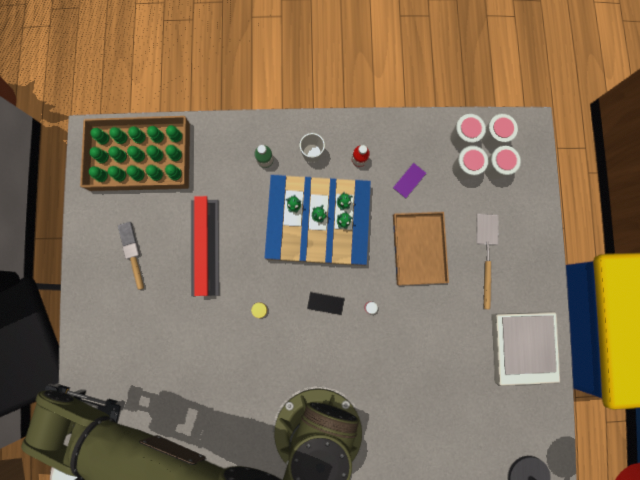

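View pics/scene0.png

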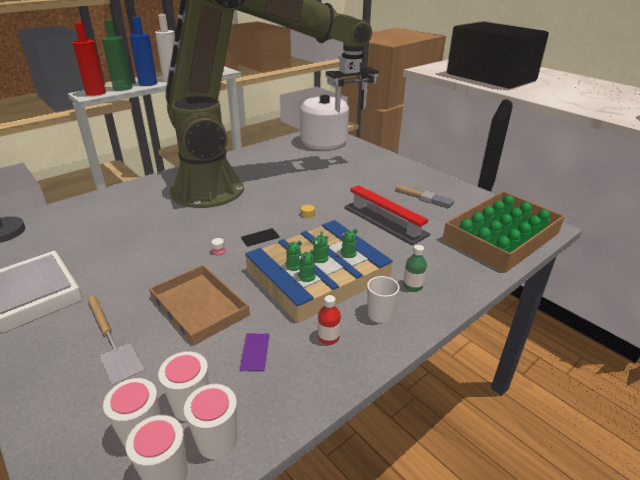

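```bash
cat > h.py <<'E'
import cv2,numpy as np
from bench import manip
def toplane(f,px,z):
    px=np.asarray(px,float).reshape(-1,1,2)
    u=cv2.undistortPoints(px,f["camera_matrix"],f["distortion"]).reshape(-1,2)
    d=np.c_[u,np.ones(len(u))]@np.asarray(f["rotation"]).T; c=np.asarray(f["xyz"])
    z=np.broadcast_to(z,len(d))
    return c+d*((z-c[2])/d[:,2])[:,None]
def mask(f,lo,hi,roi=None):
    m=cv2.inRange(cv2.cvtColor(f["image"],cv2.COLOR_RGB2HSV),lo,hi)
    if roi:
        r=np.zeros_like(m); x0,y0,x1,y1=roi; r[y0:y1,x0:x1]=255; m&=r
    return m
def blobs(m,amin=30):
    cs,_=cv2.findContours(m,cv2.RETR_EXTERNAL,cv2.CHAIN_APPROX_NONE)
    return [c for c in cs if cv2.contourArea(c)>amin]
def rect(f,c,z):
    p=toplane(f,c.reshape(-1,2)+0.0,z)[:,:2].astype(np.float32)
    (x,y),(w,h),a=cv2.minAreaRect(p*1000); return np.round([x,y,w,h,a],1)
E
python3 - <<'E'
from h import *
f=manip.grab_frame("top"); im=f["image"]
cv2.imwrite("pics/c1.png",cv2.resize(im[160:300,180:460,::-1],(800,400),interpolation=cv2.INTER_CUBIC))
for nm,lo,hi,roi,z in [("blue",(100,120,50),(125,255,255),(255,165,380,275),.056),("red",(0,150,120),(8,255,255),(180,180,225,310),.065),
  ("carton",(5,60,40),(20,255,255),(388,205,455,292),.03),("green",(50,60,0),(90,255,255),(270,180,368,262),.09),("white",(0,0,165),(180,60,255),(270,180,368,262),.056)]:
    m=mask(f,lo,hi,roi)
    for c in blobs(m,15):
        x,y,w,h=cv2.boundingRect(c); M=cv2.moments(c)
        print(nm,(x,y,w,h),cv2.contourArea(c),rect(f,c,z),np.round(toplane(f,[M["m10"]/M["m00"],M["m01"]/M["m00"]],z)[0],4))
E
```

```text
blue (352, 180, 18, 85) 1159.0 [ 588.5 -134.2   43.   238.5   85.3] [ 0.5866 -0.1341  0.056 ]
blue (326, 179, 10, 83) 366.0 [595.9 -49.2  15.7 235.   85.2] [ 0.595  -0.0492  0.056 ]
blue (300, 177, 11, 84) 367.0 [601.7  22.6  15.7 237.7  85.3] [0.5991 0.0227 0.056 ]
blue (265, 175, 21, 84) 1144.5 [608.9 107.1  42.2 238.3  85.2] [0.607  0.1074 0.056 ]
red (194, 196, 14, 100) 1209.0 [5.307e+02 3.157e+02 2.780e+02 3.670e+01 3.000e-01] [0.5257 0.3163 0.065 ]
carton (393, 211, 56, 75) 3647.0 [ 512.6 -306.4  209.6  151.4    1. ] [ 0.5112 -0.3064  0.03  ]
green (337, 212, 14, 16) 150.5 [590.2 -83.8  35.9  41.9  88.3] [ 0.5888 -0.0837  0.09  ]
green (312, 206, 14, 16) 145.5 [608.4 -15.3  35.8  41.9  88.7] [ 0.607  -0.0147  0.09  ]
green (287, 196, 14, 16) 143.0 [637.9  53.   35.9  42.1  89.1] [0.6375 0.053  0.09  ]
green (337, 193, 14, 17) 145.0 [641.7 -84.7  35.2  45.8  80.1] [ 0.6414 -0.0849  0.09  ]
white (334, 203, 10, 26) 65.0 [606.3 -72.6  23.5  71.7  84.6] [ 0.6085 -0.0681  0.056 ]
white (283, 200, 19, 26) 216.0 [617.4  57.6  49.6  71.2  85.6] [0.6035 0.0622 0.056 ]
white (309, 194, 19, 36) 328.5 [618.9 -14.8  49.8 101.   85.4] [ 0.625  -0.0124  0.056 ]
white (285, 190, 19, 14) 105.5 [668.   52.3  51.   34.3  75. ] [0.6713 0.0515 0.056 ]
```

View pics/c1.png

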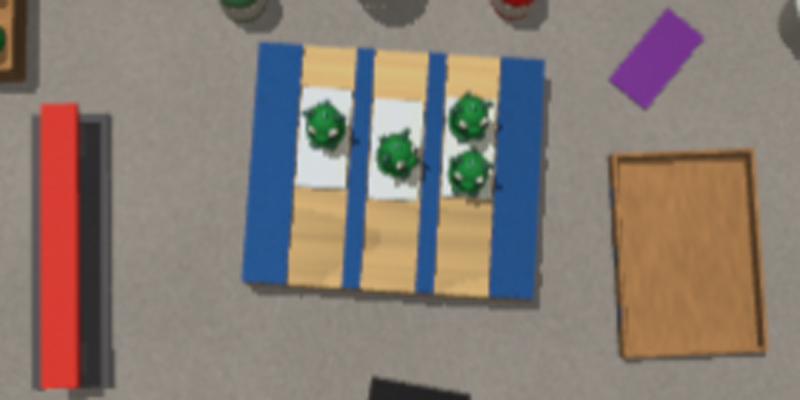

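The crop shows four green dragons on the white plates: (325,127), (398,155), (469,117) and (470,172). These are the ones meant. The 15 in the box at top-left of the top view, and the black (325,303) and purple (409,180) plates, are not. The empty brown carton is on the right and the red rail on the left.

Emit:
{"api": "servo_tool", "payload": {"delta_pos": [[0,0,0],[0,0,0],[-0.179,-0.2055,0],[-0.179,-0.2055,0],[-0.179,-0.2055,0],[-0.179,-0.2055,0],[-0.179,-0.2055,0],[-0.179,-0.2055,0],[-0.179,-0.2055,0],[-0.179,-0.2055,0]], "angular": [[0,0,-0.0275],[0,0,-0.0275],[0,0,0],[0,0,0],[0,0,0],[0,0,0],[0,0,0],[0,0,0],[0,0,0],[0,0,0]], "fingers": [0.32,0.32,0.32,0.32,0.32,0.32,0.32,0.32,0.32,0.32]}}

```text
t: 0.98
tool_pos: [0.2691, 0.3549, 0.2194]
orientation: [[-0.996, 0.084, -0.0], [0.084, 0.996, -0.0], [0.0, -0.0, -1.0]]
contact_force: [0.5, -0.8, 0.6]
gripper_width: 0.679
finger_force: 0.0
```

Emit:
{"api": "servo_tool", "payload": {"delta_pos": [[-0.179,-0.2055,0],[-0.179,-0.2055,0],[-0.179,-0.2055,0],[-0.179,-0.2055,0],[-0.179,-0.2055,0],[-0.179,-0.2055,0],[-0.179,-0.2055,0],[-0.179,-0.2055,0],[-0.179,-0.2055,0],[-0.179,-0.2055,0]], "angular": [[0,0,0],[0,0,0],[0,0,0],[0,0,0],[0,0,0],[0,0,0],[0,0,0],[0,0,0],[0,0,0],[0,0,0]], "fingers": [0.32,0.32,0.32,0.32,0.32,0.32,0.32,0.32,0.32,0.32]}}

```text
t: 1.82
tool_pos: [0.4303, 0.135, 0.2194]
orientation: [[-0.996, 0.084, -0.0], [0.084, 0.996, -0.0], [0.0, -0.0, -1.0]]
contact_force: [-0.8, 0.2, 0.3]
gripper_width: 0.678
finger_force: 0.0
```

Emit:
{"api": "servo_tool", "payload": {"delta_pos": [[-0.179,-0.2055,0],[-0.179,-0.2055,0],[-0.179,-0.2055,0],[-0.179,-0.2055,0],[-0.179,-0.2055,0],[-0.179,-0.2055,0],[-0.179,-0.2055,0],[-0.179,-0.2055,0],[-0.179,-0.2055,0],[-0.179,-0.2055,0]], "angular": [[0,0,0],[0,0,0],[0,0,0],[0,0,0],[0,0,0],[0,0,0],[0,0,0],[0,0,0],[0,0,0],[0,0,0]], "fingers": [0.32,0.32,0.32,0.32,0.32,0.32,0.32,0.32,0.32,0.32]}}

```text
t: 2.65
tool_pos: [0.5914, -0.0847, 0.2191]
orientation: [[-0.996, 0.084, -0.0], [0.084, 0.996, 0.0], [0.0, 0.0, -1.0]]
contact_force: [0.2, 0.7, -0.7]
gripper_width: 0.677
finger_force: 0.0
```

```bash
cat >> h.py <<'E'
def to(*targets):
    "successive tool-axis shifts (units of 100 mm) through world targets"
    s=manip.sense(); p=s["tool_pos"]; R=s["orientation"]
    print("t",round(s["t"],2),"pos",np.round(p,4),"yaw",round(np.degrees(np.arctan2(R[1,0],R[0,0])),1),"tilt",np.round(R[:2,2],3),"w",round(s["gripper_width"],3),"ff",round(s["finger_force"],1),"F",np.round(s["contact_force"],1))
    for t in targets:
        print(t,np.round(R.T@(np.array(t)-p)*10,3)); p=np.array(t)
E
python3 - <<'E'
from h import *
to((.590,-.084,.15))
f=manip.grab_frame("wrist"); cv2.imwrite("pics/w1.png",f["image"][:,:,::-1]); print(f["xyz"],f["rotation"],f["camera_matrix"])
E
```

```text
t 2.65 pos [ 0.5914 -0.0847  0.2191] yaw 175.2 tilt [-0.  0.] w 0.677 ff 0.0 F [ 0.2  0.7 -0.7]
(0.59, -0.084, 0.15) [0.014 0.006 0.691]
[ 0.51360001 -0.07788499  0.38358015] [[ 8.32403730e-02  9.60871573e-01  2.64190956e-01]
 [ 9.96529495e-01 -8.02424383e-02 -2.21385661e-02]
 [-7.29922498e-05  2.65116903e-01 -9.64216274e-01]] [[338.44945487   0.         322.89134261]
 [  0.         338.44945487 238.78807345]
 [  0.           0.           1.        ]]
```

View pics/w1.png

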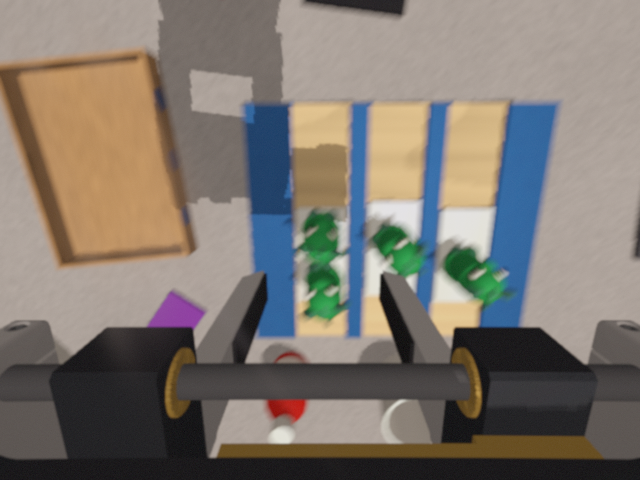

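The wrist view shows the right-lane dragons at about (321,236) and (324,292), clear between the fingers. I'll triangulate them against the top view.

Run:
```python
from h import *
f=manip.grab_frame("wrist")
for c in blobs(mask(f,(50,60,0),(90,255,255),(285,200,520,330)),100):
    M=cv2.moments(c);u=[M["m10"]/M["m00"],M["m01"]/M["m00"]]
    print(np.round(u),cv2.boundingRect(c),[np.round(toplane(f,u,z)[0,:2],4) for z in (.08,.09,.1)])
```

```text
[482. 271.] (450, 242, 70, 62) [array([0.6426, 0.0599]), array([0.6384, 0.0553]), array([0.6342, 0.0506])]
[407. 245.] (378, 219, 57, 59) [array([ 0.6111, -0.0107]), array([ 0.608, -0.013]), array([ 0.6048, -0.0153])]
[329. 261.] (304, 205, 52, 116) [array([ 0.6204, -0.084 ]), array([ 0.6169, -0.0839]), array([ 0.6134, -0.0838])]
```

Emit:
{"api": "servo_tool", "payload": {"delta_pos": [[0.014,0.006,0.17],[0,0,0.17],[0,0,0.17],[0,0,0.17],[0,0,0.17],[0,0,0.17],[0,0,0.17],[0,0,0.17],[0,0,0],[0,0,0]], "angular": [[0,0,0],[0,0,0],[0,0,0],[0,0,0],[0,0,0],[0,0,0],[0,0,0],[0,0,0],[0,0,0],[0,0,0]], "fingers": [0.32,0.32,0.32,0.32,0.32,0.32,0.32,0.32,0.32,1]}}

```text
t: 3.58
tool_pos: [0.589, -0.0822, 0.0832]
orientation: [[-0.997, 0.084, -0.002], [0.084, 0.997, 0.0], [0.002, 0.0, -1.0]]
contact_force: [-0.4, -0.8, 0.0]
gripper_width: 0.64
finger_force: 0.0
```

Emit:
{"api": "servo_tool", "payload": {"delta_pos": [[0,0,0],[0,0,0],[0,0,0],[0,0,0],[0,0,0],[0,0,-0.1],[0,0,-0.2],[0,0,-0.3],[0,0,-0.3],[0,0,-0.3]], "angular": [[0,0,0],[0,0,0],[0,0,0],[0,0,0],[0,0,0],[0,0,0],[0,0,0],[0,0,0],[0,0,0],[0,0,0]], "fingers": [1,1,1,1,1,1,1,1,1,1]}}

```text
t: 4.42
tool_pos: [0.5892, -0.0827, 0.2054]
orientation: [[-0.996, 0.084, -0.0], [0.084, 0.996, 0.0], [0.0, 0.0, -1.0]]
contact_force: [0.2, 1.3, -1.3]
gripper_width: 0.374
finger_force: 30.0
```

Run:
```python
from h import *
to((.444,-.292,.2),(.444,-.292,.032))
f=manip.grab_frame("wrist"); cv2.imwrite("pics/w2.png",f["image"][:,:,::-1])
```

```text
t 4.42 pos [ 0.5892 -0.0827  0.2054] yaw 175.2 tilt [-0.  0.] w 0.374 ff 30.0 F [ 0.2  1.3 -1.3]
(0.444, -0.292, 0.2) [ 1.271 -2.207  0.054]
(0.444, -0.292, 0.032) [-0.   -0.    1.68]
```

View pics/w2.png

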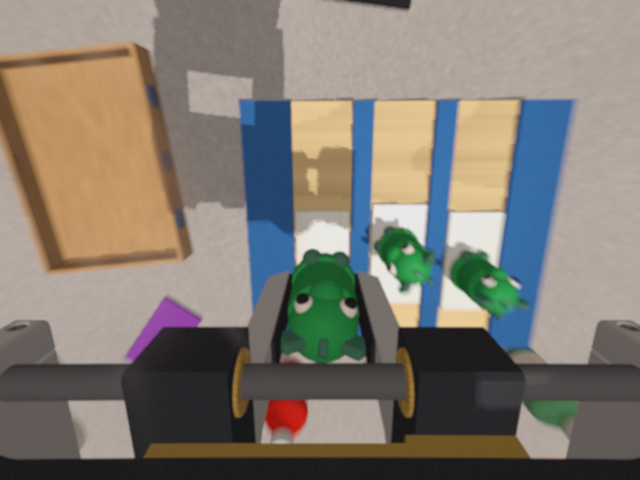

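The dragon is held upright between the pads at (323,300). I'll place it in the carton.

Emit:
{"api": "servo_tool", "payload": {"delta_pos": [[0.1,-0.16,0],[0.14,-0.245,0],[0.14,-0.245,0],[0.14,-0.245,0],[0.14,-0.245,0.014],[0.14,-0.245,0.02],[0.14,-0.245,0.02],[0.14,-0.245,0],[0.14,-0.245,0],[0.051,-0.087,0]], "angular": [[0,0,0],[0,0,0],[0,0,0],[0,0,0],[0,0,0],[0,0,0],[0,0,0],[0,0,0],[0,0,0],[0,0,0]], "fingers": [1,1,1,1,1,1,1,1,1,1]}}

```text
t: 5.3
tool_pos: [0.4425, -0.2942, 0.1984]
orientation: [[-0.996, 0.086, -0.0], [0.086, 0.996, -0.001], [0.0, -0.001, -1.0]]
contact_force: [-0.1, -0.5, -1.2]
gripper_width: 0.38
finger_force: 30.0
```

Emit:
{"api": "servo_tool", "payload": {"delta_pos": [[0,0,0.21],[0,0,0.21],[0,0,0.21],[0,0,0.21],[0,0,0.21],[0,0,0.21],[0,0,0.21],[0,0,0.13],[0,0,0.05],[0,0,0.03]], "angular": [[0,0,0],[0,0,0],[0,0,0],[0,0,0],[0,0,0],[0,0,0],[0,0,0],[0,0,0],[0,0,0],[0,0,0]], "fingers": [1,1,1,1,1,1,1,1,1,1]}}

```text
t: 6.13
tool_pos: [0.4445, -0.2911, 0.0314]
orientation: [[-0.996, 0.084, -0.001], [0.084, 0.996, 0.002], [0.001, 0.002, -1.0]]
contact_force: [-12.3, 16.6, 41.0]
gripper_width: 0.375
finger_force: 30.0
```

Emit:
{"api": "servo_tool", "payload": {"delta_pos": [[0,0,0],[0,0,0],[0,0,0],[0,0,0],[0,0,-0.2],[0,0,-0.3],[0,0,-0.4],[0,0,-0.4],[0,0,-0.35],[0,0,0]], "angular": [[0,0,0],[0,0,0],[0,0,0],[0,0,0],[0,0,0],[0,0,0],[0,0,0],[0,0,0],[0,0,0],[0,0,0]], "fingers": [1,0.4,0.4,0.4,0.4,0.4,0.32,0.32,0.32,0.32]}}

```text
t: 6.97
tool_pos: [0.4462, -0.2933, 0.2024]
orientation: [[-0.996, 0.084, 0.008], [0.084, 0.996, -0.006], [-0.009, -0.006, -1.0]]
contact_force: [-0.1, 0.2, 0.1]
gripper_width: 0.681
finger_force: 0.0
```

```bash
cat >> h.py <<'E'
def look(name):
    f=manip.grab_frame("top"); 
    cv2.imwrite(f"pics/{name}.png",cv2.resize(f["image"][160:310,180:460,::-1],(800,428),interpolation=cv2.INTER_CUBIC))
    for roi,z in (((262,172,372,268),.09),((388,205,455,292),.038)):
        for c in blobs(mask(f,(50,60,0),(90,255,255),roi),15):
            M=cv2.moments(c);u=[M["m10"]/M["m00"],M["m01"]/M["m00"]]
            print("dragon",np.round(u),cv2.boundingRect(c),np.round(toplane(f,u,z)[0,:2],4))
    return f
E
python3 - <<'E'
from h import *
look("t1"); to((.6415,-.085,.2),(.6415,-.085,.083))
E
```

```text
dragon [318. 214.] (312, 206, 14, 16) [ 0.6069 -0.0147]
dragon [294. 204.] (287, 196, 14, 16) [0.6373 0.0529]
dragon [343. 201.] (337, 193, 14, 17) [ 0.6414 -0.0849]
t 7.02 pos [ 0.4454 -0.2928  0.1987] yaw 175.2 tilt [ 0.005 -0.004] w 0.681 ff 0.0 F [ 0.2 -0.6 -0.9]
(0.6415, -0.085, 0.2) [-1.779  2.235 -0.011]
(0.6415, -0.085, 0.083) [0.007 0.004 1.17 ]
```

Emit:
{"api": "servo_tool", "payload": {"delta_pos": [[-0.1,0.12,0],[-0.2,0.25,0],[-0.2,0.25,0],[-0.2,0.25,0],[-0.2,0.25,0],[-0.2,0.25,0],[-0.2,0.25,0],[-0.2,0.25,0],[-0.2,0.25,0],[-0.095,0.11,0]], "angular": [[0,0,0],[0,0,0],[0,0,0],[0,0,0],[0,0,0],[0,0,0],[0,0,0],[0,0,0],[0,0,0],[0,0,0]], "fingers": [0.32,0.32,0.32,0.32,0.32,0.32,0.32,0.32,0.32,0.32]}}

```text
t: 7.85
tool_pos: [0.6432, -0.0819, 0.1932]
orientation: [[-0.997, 0.082, -0.002], [0.082, 0.997, 0.001], [0.002, 0.001, -1.0]]
contact_force: [-0.3, 0.6, -0.7]
gripper_width: 0.679
finger_force: 0.0
```

Emit:
{"api": "servo_tool", "payload": {"delta_pos": [[0,0,0],[0,0,0],[0,0,0.16],[0,0,0.17],[0,0,0.17],[0,0,0.17],[0,0,0.17],[0,0,0.17],[0,0,0.13],[0,0,0]], "angular": [[0,0,0],[0,0,0],[0,0,0],[0,0,0],[0,0,0],[0,0,0],[0,0,0],[0,0,0],[0,0,0],[0,0,0]], "fingers": [0.32,0.32,0.32,0.32,0.32,0.32,0.32,0.32,0.32,0.32]}}

```text
t: 8.68
tool_pos: [0.64, -0.0856, 0.078]
orientation: [[-0.996, 0.085, -0.005], [0.085, 0.996, 0.001], [0.005, 0.0, -1.0]]
contact_force: [-0.3, 0.6, -0.5]
gripper_width: 0.679
finger_force: 0.0
```

Emit:
{"api": "servo_tool", "payload": {"delta_pos": [[0,0,0],[0,0,0],[0,0,0],[0,0,0],[0,0,0],[0,0,-0.1],[0,0,-0.2],[0,0,-0.3],[0,0,-0.3],[0,0,-0.3]], "angular": [[0,0,0],[0,0,0],[0,0,0],[0,0,0],[0,0,0],[0,0,0],[0,0,0],[0,0,0],[0,0,0],[0,0,0]], "fingers": [1,1,1,1,1,1,1,1,1,1]}}

```text
t: 9.52
tool_pos: [0.6416, -0.0848, 0.2032]
orientation: [[-0.996, 0.084, 0.0], [0.084, 0.996, -0.0], [-0.0, -0.0, -1.0]]
contact_force: [-0.6, 0.5, -0.6]
gripper_width: 0.376
finger_force: 30.0
```

Run:
```python
from h import *
look("t2"); to((.490,-.321,.2),(.490,-.321,.035))
```

```text
dragon [316. 213.] (312, 206, 10, 16) [ 0.6094 -0.0085]
dragon [294. 204.] (287, 196, 14, 16) [0.6373 0.0529]
dragon [417. 272.] (409, 265, 17, 14) [ 0.4443 -0.2903]
t 9.57 pos [ 0.6434 -0.0851  0.2103] yaw 175.2 tilt [ 0.009 -0.002] w 0.379 ff 30.0 F [0.9 0.1 4.6]
(0.49, -0.321, 0.2) [ 1.332 -2.479  0.093]
(0.49, -0.321, 0.035) [0.015 0.002 1.65 ]
```

View pics/t2.png

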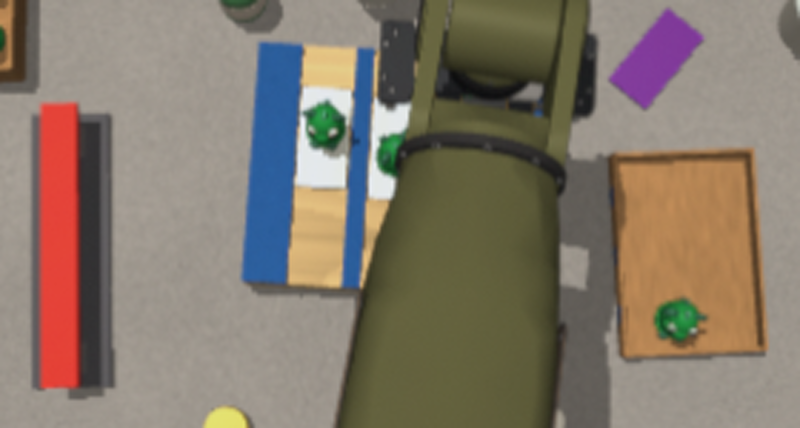

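Dragon 1 stands upright in the carton at (680,318). The second is in the gripper.

Emit:
{"api": "servo_tool", "payload": {"delta_pos": [[0.08,-0.15,0],[0.137,-0.258,0],[0.137,-0.258,0],[0.137,-0.258,0],[0.137,-0.258,0],[0.137,-0.258,0],[0.137,-0.258,0],[0.137,-0.258,0],[0.137,-0.258,0],[0.136,-0.265,0]], "angular": [[0,0,0],[0,0,0],[0,0,0],[0,0,0],[0,0,0],[0,0,0],[0,0,0],[0,0,0],[0,0,0],[0,0,0]], "fingers": [1,1,1,1,1,1,1,1,1,1]}}

```text
t: 10.4
tool_pos: [0.4887, -0.322, 0.2009]
orientation: [[-0.996, 0.084, -0.001], [0.084, 0.996, 0.0], [0.001, 0.0, -1.0]]
contact_force: [0.9, -1.3, -0.6]
gripper_width: 0.377
finger_force: 30.0
```

Emit:
{"api": "servo_tool", "payload": {"delta_pos": [[0,0,0],[0,0,0],[0,0,0.2],[0,0,0.25],[0,0,0.25],[0,0,0.25],[0,0,0.25],[0,0,0.2],[0,0,0.15],[0,0,0.07]], "angular": [[0,0,0],[0,0,0],[0,0,0],[0,0,0],[0,0,0],[0,0,0],[0,0,0],[0,0,0],[0,0,0],[0,0,0]], "fingers": [1,1,1,1,1,1,1,1,1,1]}}

```text
t: 11.23
tool_pos: [0.4899, -0.3193, 0.0368]
orientation: [[-0.997, 0.083, -0.003], [0.083, 0.997, 0.002], [0.003, 0.002, -1.0]]
contact_force: [-0.4, 0.2, -1.1]
gripper_width: 0.378
finger_force: 30.0
```

Emit:
{"api": "servo_tool", "payload": {"delta_pos": [[0,0,0],[0,0,0.02]], "angular": [[0,0,0],[0,0,0]], "fingers": [1,1]}}

```text
t: 11.4
tool_pos: [0.4909, -0.3207, 0.0378]
orientation: [[-0.997, 0.083, 0.001], [0.083, 0.997, -0.0], [-0.001, -0.0, -1.0]]
contact_force: [0.6, -0.3, -0.2]
gripper_width: 0.381
finger_force: 30.0
```

Emit:
{"api": "servo_tool", "payload": {"delta_pos": [[0,0,0.02],[0,0,0.02],[0,0,0]], "angular": [[0,0,0],[0,0,0],[0,0,0]], "fingers": [1,1,1]}}

```text
t: 11.65
tool_pos: [0.4905, -0.3209, 0.0333]
orientation: [[-0.996, 0.084, 0.0], [0.084, 0.996, -0.0], [-0.0, -0.0, -1.0]]
contact_force: [-0.2, 0.4, -2.4]
gripper_width: 0.377
finger_force: 30.0
```

Emit:
{"api": "servo_tool", "payload": {"delta_pos": [[0,0,0],[0,0,0],[0,0,0],[0,0,0],[0,0,-0.2],[0,0,-0.3],[0,0,-0.4],[0,0,-0.4],[0,0,-0.35],[0,0,0]], "angular": [[0,0,0],[0,0,0],[0,0,0],[0,0,0],[0,0,0],[0,0,0],[0,0,0],[0,0,0],[0,0,0],[0,0,0]], "fingers": [1,0.4,0.4,0.4,0.4,0.4,0.32,0.32,0.32,0.32]}}

```text
t: 12.48
tool_pos: [0.4922, -0.3222, 0.2058]
orientation: [[-0.996, 0.084, 0.009], [0.084, 0.996, -0.007], [-0.009, -0.006, -1.0]]
contact_force: [1.0, 0.3, 0.6]
gripper_width: 0.68
finger_force: 0.0
```

Run:
```python
from h import *
look("t3"); to((.6075,-.0137,.2),(.6075,-.0137,.083))
```

```text
dragon [318. 214.] (312, 206, 14, 16) [ 0.6069 -0.0147]
dragon [294. 204.] (287, 196, 14, 16) [0.6373 0.0529]
dragon [415. 271.] (409, 265, 13, 14) [ 0.4455 -0.2862]
t 12.53 pos [ 0.4914 -0.3216  0.202 ] yaw 175.2 tilt [ 0.005 -0.004] w 0.678 ff 0.0 F [-1.   0.1 -1.5]
(0.6075, -0.0137, 0.2) [-0.898  3.166  0.014]
(0.6075, -0.0137, 0.083) [0.007 0.004 1.17 ]
```

Emit:
{"api": "servo_tool", "payload": {"delta_pos": [[-0.05,0.2,0],[-0.1,0.34,0],[-0.1,0.34,0],[-0.1,0.34,0],[-0.1,0.34,0],[-0.1,0.34,0],[-0.1,0.34,0],[-0.1,0.34,0],[-0.1,0.34,0],[-0.058,0.24,0]], "angular": [[0,0,0],[0,0,0],[0,0,0],[0,0,0],[0,0,0],[0,0,0],[0,0,0],[0,0,0],[0,0,0],[0,0,0]], "fingers": [0.32,0.32,0.32,0.32,0.32,0.32,0.32,0.32,0.32,0.32]}}

```text
t: 13.37
tool_pos: [0.6077, -0.0108, 0.1966]
orientation: [[-0.997, 0.083, -0.002], [0.083, 0.997, 0.0], [0.002, 0.0, -1.0]]
contact_force: [0.7, 0.2, 0.5]
gripper_width: 0.68
finger_force: 0.0
```

Emit:
{"api": "servo_tool", "payload": {"delta_pos": [[0,0,0],[0,0,0],[0,0,0.16],[0,0,0.2],[0,0,0.2],[0,0,0.2],[0,0,0.18],[0,0,0.13],[0,0,0.06],[0,0,0.02]], "angular": [[0,0,0],[0,0,0],[0,0,0],[0,0,0],[0,0,0],[0,0,0],[0,0,0],[0,0,0],[0,0,0],[0,0,0]], "fingers": [0.32,0.32,0.32,0.32,0.32,0.32,0.32,0.32,0.32,0.32]}}

```text
t: 14.2
tool_pos: [0.6068, -0.0143, 0.082]
orientation: [[-0.996, 0.085, -0.002], [0.085, 0.996, 0.0], [0.002, -0.0, -1.0]]
contact_force: [0.2, -0.3, 0.4]
gripper_width: 0.681
finger_force: 0.0
```

Emit:
{"api": "servo_tool", "payload": {"delta_pos": [[0,0,0],[0,0,0],[0,0,0],[0,0,0],[0,0,0],[0,0,-0.1],[0,0,-0.2],[0,0,-0.3],[0,0,-0.3],[0,0,-0.3]], "angular": [[0,0,0],[0,0,0],[0,0,0],[0,0,0],[0,0,0],[0,0,0],[0,0,0],[0,0,0],[0,0,0],[0,0,0]], "fingers": [1,1,1,1,1,1,1,1,1,1]}}

```text
t: 15.03
tool_pos: [0.6071, -0.0136, 0.2052]
orientation: [[-0.996, 0.084, 0.0], [0.084, 0.996, -0.0], [-0.0, -0.0, -1.0]]
contact_force: [1.0, -0.1, -0.8]
gripper_width: 0.379
finger_force: 30.0
```

Run:
```python
from h import *
look("t4"); to((.536,-.292,.2),(.536,-.292,.035))
```

```text
dragon [318. 213.] (314, 212, 10, 3) [ 0.6097 -0.0148]
dragon [417. 272.] (409, 265, 17, 14) [ 0.4443 -0.2903]
dragon [426. 255.] (419, 248, 17, 15) [ 0.4908 -0.3203]
t 15.08 pos [ 0.609  -0.0137  0.212 ] yaw 175.2 tilt [ 0.009 -0.001] w 0.379 ff 30.0 F [2.  0.2 5. ]
(0.536, -0.292, 0.2) [ 0.495 -2.834  0.115]
(0.536, -0.292, 0.035) [0.015 0.    1.65 ]
```

Emit:
{"api": "servo_tool", "payload": {"delta_pos": [[0.024,-0.15,0],[0.05,-0.3,0],[0.05,-0.3,0],[0.05,-0.3,0],[0.05,-0.3,0],[0.05,-0.3,0],[0.05,-0.3,0],[0.05,-0.3,0],[0.05,-0.3,0],[0.05,-0.283,0]], "angular": [[0,0,0],[0,0,0],[0,0,0],[0,0,0],[0,0,0],[0,0,0],[0,0,0],[0,0,0],[0,0,0],[0,0,0]], "fingers": [1,1,1,1,1,1,1,1,1,1]}}

```text
t: 15.92
tool_pos: [0.535, -0.2939, 0.2026]
orientation: [[-0.996, 0.084, -0.001], [0.084, 0.996, 0.0], [0.001, 0.0, -1.0]]
contact_force: [0.9, 0.3, -1.1]
gripper_width: 0.378
finger_force: 30.0
```

Emit:
{"api": "servo_tool", "payload": {"delta_pos": [[0,0,0],[0,0,0],[0,0,0.2],[0,0,0.25],[0,0,0.25],[0,0,0.25],[0,0,0.25],[0,0,0.25],[0,0,0.15],[0,0,0.07]], "angular": [[0,0,0],[0,0,0],[0,0,0],[0,0,0],[0,0,0],[0,0,0],[0,0,0],[0,0,0],[0,0,0],[0,0,0]], "fingers": [1,1,1,1,1,1,1,1,1,1]}}

```text
t: 16.75
tool_pos: [0.5355, -0.2903, 0.0335]
orientation: [[-0.997, 0.083, -0.003], [0.083, 0.997, 0.002], [0.003, 0.002, -1.0]]
contact_force: [-0.4, 0.0, -0.9]
gripper_width: 0.379
finger_force: 30.0
```

Emit:
{"api": "servo_tool", "payload": {"delta_pos": [[0,0,0.02],[0,0,0.02],[0,0,0]], "angular": [[0,0,0],[0,0,0],[0,0,0]], "fingers": [1,1,1]}}

```text
t: 17.0
tool_pos: [0.5368, -0.2919, 0.0329]
orientation: [[-0.997, 0.084, 0.001], [0.084, 0.997, -0.001], [-0.001, -0.001, -1.0]]
contact_force: [-0.6, -0.0, -0.4]
gripper_width: 0.379
finger_force: 30.0
```

Emit:
{"api": "servo_tool", "payload": {"delta_pos": [[0,0,0],[0,0,0],[0,0,0],[0,0,0],[0,0,-0.2],[0,0,-0.3],[0,0,-0.4],[0,0,-0.4],[0,0,-0.35],[0,0,0]], "angular": [[0,0,0],[0,0,0],[0,0,0],[0,0,0],[0,0,0],[0,0,0],[0,0,0],[0,0,0],[0,0,0],[0,0,0]], "fingers": [1,0.4,0.4,0.4,0.4,0.4,0.32,0.32,0.32,0.32]}}

```text
t: 17.83
tool_pos: [0.5383, -0.2931, 0.2052]
orientation: [[-0.996, 0.084, 0.01], [0.084, 0.996, -0.006], [-0.01, -0.005, -1.0]]
contact_force: [-0.4, -0.9, 0.7]
gripper_width: 0.682
finger_force: 0.0
```

Run:
```python
from h import *
look("t5"); to((.638,.0535,.2),(.638,.0535,.083))
```

```text
dragon [294. 204.] (287, 196, 14, 16) [0.6375 0.0528]
dragon [410. 241.] (408, 239, 6, 7) [ 0.5317 -0.2765]
t 17.88 pos [ 0.5375 -0.2926  0.2013] yaw 175.2 tilt [ 0.006 -0.004] w 0.678 ff 0.0 F [-0.   0.5  0.1]
(0.638, 0.0535, 0.2) [-0.711  3.534  0.006]
(0.638, 0.0535, 0.083) [0.007 0.004 1.17 ]
```

Emit:
{"api": "servo_tool", "payload": {"delta_pos": [[-0.05,0.3,0],[-0.075,0.37,0],[-0.075,0.37,0],[-0.075,0.37,0],[-0.075,0.37,0],[-0.075,0.37,0],[-0.075,0.37,0],[-0.075,0.37,0],[-0.075,0.37,0],[-0.075,0.275,0]], "angular": [[0,0,0],[0,0,0],[0,0,0],[0,0,0],[0,0,0],[0,0,0],[0,0,0],[0,0,0],[0,0,0],[0,0,0]], "fingers": [0.32,0.32,0.32,0.32,0.32,0.32,0.32,0.32,0.32,0.32]}}

```text
t: 18.72
tool_pos: [0.6381, 0.0571, 0.1957]
orientation: [[-0.997, 0.083, -0.002], [0.083, 0.997, 0.0], [0.002, 0.0, -1.0]]
contact_force: [-0.8, 0.4, 0.4]
gripper_width: 0.682
finger_force: 0.0
```

Emit:
{"api": "servo_tool", "payload": {"delta_pos": [[0,0,0],[0,0,0],[0,0,0.16],[0,0,0.2],[0,0,0.2],[0,0,0.2],[0,0,0.18],[0,0,0.13],[0,0,0.06],[0,0,0.015]], "angular": [[0,0,0],[0,0,0],[0,0,0],[0,0,0],[0,0,0],[0,0,0],[0,0,0],[0,0,0],[0,0,0],[0,0,0]], "fingers": [0.32,0.32,0.32,0.32,0.32,0.32,0.32,0.32,0.32,0.32]}}

```text
t: 19.55
tool_pos: [0.6377, 0.0535, 0.0814]
orientation: [[-0.996, 0.085, -0.002], [0.085, 0.996, -0.0], [0.002, -0.0, -1.0]]
contact_force: [0.2, -0.4, 0.3]
gripper_width: 0.681
finger_force: 0.0
```

Emit:
{"api": "servo_tool", "payload": {"delta_pos": [[0,0,0],[0,0,0],[0,0,0],[0,0,0],[0,0,0],[0,0,-0.1],[0,0,-0.2],[0,0,-0.3],[0,0,-0.3],[0,0,-0.3]], "angular": [[0,0,0],[0,0,0],[0,0,0],[0,0,0],[0,0,0],[0,0,0],[0,0,0],[0,0,0],[0,0,0],[0,0,0]], "fingers": [1,1,1,1,1,1,1,1,1,1]}}

```text
t: 20.38
tool_pos: [0.638, 0.0542, 0.2047]
orientation: [[-0.996, 0.084, 0.0], [0.084, 0.996, -0.0], [-0.0, -0.0, -1.0]]
contact_force: [0.7, -0.3, -1.7]
gripper_width: 0.378
finger_force: 30.0
```

Run:
```python
from h import *
look("t6"); to((.582,-.321,.2),(.582,-.321,.035))
```

```text
dragon [416. 272.] (409, 265, 18, 14) [ 0.4444 -0.2902]
dragon [426. 255.] (419, 248, 17, 15) [ 0.4909 -0.32  ]
dragon [415. 239.] (408, 232, 16, 15) [ 0.5368 -0.2915]
t 20.43 pos [0.6398 0.0543 0.2117] yaw 175.2 tilt [0.009 0.   ] w 0.377 ff 30.0 F [0.6 0.4 5.7]
(0.582, -0.321, 0.2) [ 0.262 -3.789  0.111]
(0.582, -0.321, 0.035) [ 0.015 -0.002  1.65 ]
```

Emit:
{"api": "servo_tool", "payload": {"delta_pos": [[0.024,-0.3,0],[0.024,-0.39,0],[0.024,-0.39,0],[0.024,-0.39,0],[0.024,-0.39,0],[0.024,-0.39,0],[0.024,-0.39,0],[0.024,-0.39,0],[0.024,-0.39,0],[0.027,-0.366,0]], "angular": [[0,0,0],[0,0,0],[0,0,0],[0,0,0],[0,0,0],[0,0,0],[0,0,0],[0,0,0],[0,0,0],[0,0,0]], "fingers": [1,1,1,1,1,1,1,1,1,1]}}

```text
t: 21.27
tool_pos: [0.5816, -0.3231, 0.2033]
orientation: [[-0.996, 0.084, 0.0], [0.084, 0.996, -0.0], [-0.0, -0.0, -1.0]]
contact_force: [0.2, 0.0, -0.8]
gripper_width: 0.382
finger_force: 30.0
```

Emit:
{"api": "servo_tool", "payload": {"delta_pos": [[0,0,0],[0,0,0],[0,0,0.2],[0,0,0.25],[0,0,0.25],[0,0,0.25],[0,0,0.25],[0,0,0.25],[0,0,0.15],[0,0,0.07]], "angular": [[0,0,0],[0,0,0],[0,0,0],[0,0,0],[0,0,0],[0,0,0],[0,0,0],[0,0,0],[0,0,0],[0,0,0]], "fingers": [1,1,1,1,1,1,1,1,1,1]}}

```text
t: 22.1
tool_pos: [0.5819, -0.319, 0.0334]
orientation: [[-0.997, 0.082, -0.003], [0.082, 0.997, 0.002], [0.003, 0.002, -1.0]]
contact_force: [0.2, 0.3, -0.8]
gripper_width: 0.377
finger_force: 30.0
```

Emit:
{"api": "servo_tool", "payload": {"delta_pos": [[0,0,0.02],[0,0,0.02],[0,0,0]], "angular": [[0,0,0],[0,0,0],[0,0,0]], "fingers": [1,1,1]}}

```text
t: 22.35
tool_pos: [0.5829, -0.3208, 0.0327]
orientation: [[-0.997, 0.083, 0.001], [0.083, 0.997, -0.001], [-0.001, -0.001, -1.0]]
contact_force: [0.3, 0.5, -1.3]
gripper_width: 0.38
finger_force: 30.0
```

Emit:
{"api": "servo_tool", "payload": {"delta_pos": [[0,0,0],[0,0,0],[0,0,0],[0,0,0],[0,0,-0.2],[0,0,-0.3],[0,0,-0.4],[0,0,-0.4],[0,0,-0.35],[0,0,0]], "angular": [[0,0,0],[0,0,0],[0,0,0],[0,0,0],[0,0,0],[0,0,0],[0,0,0],[0,0,0],[0,0,0],[0,0,0]], "fingers": [1,0.4,0.4,0.4,0.4,0.4,1,1,1,1]}}

```text
t: 23.18
tool_pos: [0.5841, -0.3221, 0.2053]
orientation: [[-0.996, 0.084, 0.01], [0.084, 0.996, -0.006], [-0.011, -0.005, -1.0]]
contact_force: [-0.4, -0.6, -0.4]
gripper_width: 0.355
finger_force: 0.0
```

Run:
```python
from h import *
f=look("t7")
for c in blobs(mask(f,(0,0,165),(180,60,255),(270,180,368,262)),30): print(rect(f,c,.056),cv2.boundingRect(c))
to((.68,-.0925,.12))
```

```text
dragon [412. 238.] (408, 233, 11, 12) [ 0.5403 -0.2832]
dragon [421. 223.] (417, 219, 9, 11) [ 0.5836 -0.3085]
[619.  -87.2  51.2 101.   85.1] (334, 194, 20, 36)
[619.  -15.4  51.3 101.3  85.6] (309, 194, 20, 36)
[632.2  55.5  51.8 101.6  84.8] (283, 190, 21, 36)
t 23.23 pos [ 0.5834 -0.3217  0.2012] yaw 175.2 tilt [ 0.006 -0.004] w 0.309 ff 0.0 F [-1.1 -0.2 -0.9]
(0.68, -0.0925, 0.12) [-0.765  2.368  0.809]
```

View pics/t7.png

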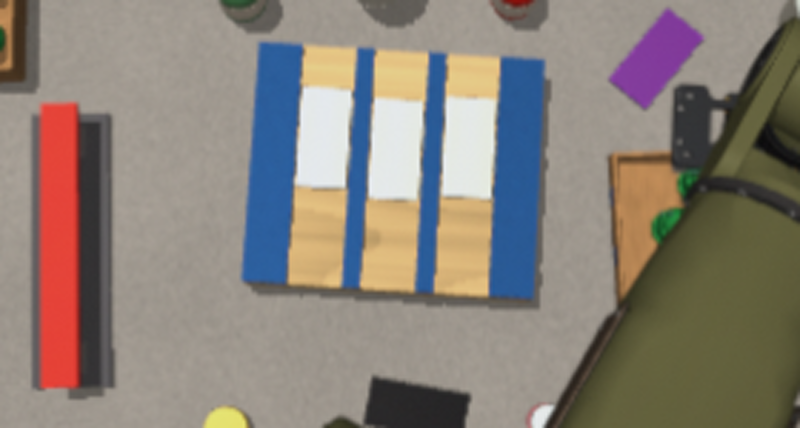

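All dragons are off the board. The three white plates are clear, centred at crop (324,137), (396,148) and (469,147). I'll push the right one first, from behind.

Emit:
{"api": "servo_tool", "payload": {"delta_pos": [[-0.05,0.15,0],[-0.085,0.245,0],[-0.085,0.245,0],[-0.085,0.245,0],[-0.085,0.245,0],[-0.085,0.245,0],[-0.085,0.245,0],[-0.085,0.245,0],[-0.085,0.245,0],[-0.092,0.247,0]], "angular": [[0,0,0],[0,0,0],[0,0,0],[0,0,0],[0,0,0],[0,0,0],[0,0,0],[0,0,0],[0,0,0],[0,0,0]], "fingers": [1,1,1,1,1,1,1,1,1,1]}}

```text
t: 24.07
tool_pos: [0.6839, -0.0906, 0.1945]
orientation: [[-0.996, 0.084, -0.003], [0.084, 0.997, 0.001], [0.003, 0.0, -1.0]]
contact_force: [-0.1, -0.6, -0.4]
gripper_width: 0.002
finger_force: 0.0
```

Emit:
{"api": "servo_tool", "payload": {"delta_pos": [[0,0,0],[0,0,0.2],[0,0,0.25],[0,0,0.25],[0,0,0.2],[0,0,0.15],[0,0,0.1],[0,0,0.05],[0,0,0],[0,0,0]], "angular": [[0,0,0],[0,0,0],[0,0,0],[0,0,0],[0,0,0],[0,0,0],[0,0,0],[0,0,0],[0,0,0],[0,0,0]], "fingers": [1,1,1,1,1,1,1,1,1,1]}}

```text
t: 24.9
tool_pos: [0.6841, -0.0929, 0.0769]
orientation: [[-0.996, 0.084, 0.0], [0.084, 0.996, -0.0], [-0.0, -0.0, -1.0]]
contact_force: [-0.8, -0.2, 1.3]
gripper_width: 0.002
finger_force: 0.0
```

Run:
```python
from h import *
to((.6847,-.093,.0665))
```

```text
t 24.9 pos [ 0.6841 -0.0929  0.0769] yaw 175.2 tilt [ 0. -0.] w 0.002 ff 0.0 F [-0.8 -0.2  1.3]
(0.6847, -0.093, 0.0665) [-0.006 -0.     0.104]
```

Emit:
{"api": "servo_tool", "payload": {"delta_pos": [[0,0,0.05],[0,0,0.04],[0,0,0.014],[0,0,0],[0,0,0],[0.03,0,0],[0.05,0,0],[0.07,0,0],[0.07,0,0],[0.07,0,0]], "angular": [[0,0,0],[0,0,0],[0,0,0],[0,0,0],[0,0,0],[0,0,0],[0,0,0],[0,0,0],[0,0,0],[0,0,0]], "fingers": [1,1,1,1,1,1,1,1,1,1]}}

```text
t: 25.73
tool_pos: [0.6544, -0.0905, 0.0663]
orientation: [[-0.996, 0.084, 0.0], [0.084, 0.996, -0.0], [-0.0, -0.0, -1.0]]
contact_force: [-0.0, 0.2, -0.4]
gripper_width: 0.003
finger_force: 0.2
```

Emit:
{"api": "servo_tool", "payload": {"delta_pos": [[0.07,0,0],[0.07,0,0],[0.07,0,0],[0.07,0,0],[0.07,0,0],[0.07,0,0],[0.07,0,0],[0.07,0,0],[0.07,0,0],[0.07,0,0]], "angular": [[0,0,0],[0,0,0],[0,0,0],[0,0,0],[0,0,0],[0,0,0],[0,0,0],[0,0,0],[0,0,0],[0,0,0]], "fingers": [1,1,1,1,1,1,1,1,1,1]}}

```text
t: 26.57
tool_pos: [0.5847, -0.0846, 0.0662]
orientation: [[-0.996, 0.084, 0.0], [0.084, 0.996, -0.0], [-0.0, -0.0, -1.0]]
contact_force: [1.0, -0.3, 1.0]
gripper_width: 0.005
finger_force: 0.4
```

Emit:
{"api": "servo_tool", "payload": {"delta_pos": [[0.07,0,0],[0.07,0,0],[0.07,0,0],[0.07,0,0],[0.05,0,0],[0.03,0,0],[0.02,0,0],[0,0,0],[0,0,0]], "angular": [[0,0,0],[0,0,0],[0,0,0],[0,0,0],[0,0,0],[0,0,0],[0,0,0],[0,0,0],[0,0,0]], "fingers": [1,1,1,1,1,1,1,1,1]}}

```text
t: 27.32
tool_pos: [0.5475, -0.0815, 0.0661]
orientation: [[-0.996, 0.084, -0.0], [0.084, 0.996, 0.0], [0.0, -0.0, -1.0]]
contact_force: [-0.2, -0.2, 0.1]
gripper_width: 0.007
finger_force: 0.0
```

Run:
```python
from h import *
to((.6847,-.093,.0665))
f=manip.grab_frame("wrist"); cv2.imwrite("pics/w3.png",f["image"][:,:,::-1])
for c in blobs(mask(f,(0,0,150),(180,50,255)),300): print(rect(f,c,.056),cv2.boundingRect(c))
```

```text
t 27.32 pos [ 0.5475 -0.0815  0.0661] yaw 175.2 tilt [-0.  0.] w 0.007 ff 0.0 F [-0.2 -0.2  0.1]
(0.6847, -0.093, 0.0665) [-1.377e+00  1.000e-03 -4.000e-03]
[ 626.6 -200.5   86.5   31.8   84.8] (69, 401, 146, 43)
[652.7  48.1  36.6  44.4  85.3] (509, 400, 70, 59)
[647.3  -6.1  29.1  42.   85.2] (432, 400, 51, 56)
[593.   53.3  37.2  23.7  85.5] (526, 327, 70, 37)
[584.1 -11.2  49.7  31.4  85.4] (407, 315, 88, 49)
[ 450.4 -130.1   47.1   16.5   79.2] (156, 91, 99, 46)
[477.3  -9.3 177.4 128.7  85.1] (276, 0, 364, 272)
[ 491.6 -181.4  196.5   54.7    7.9] (0, 0, 207, 363)
```

View pics/w3.png

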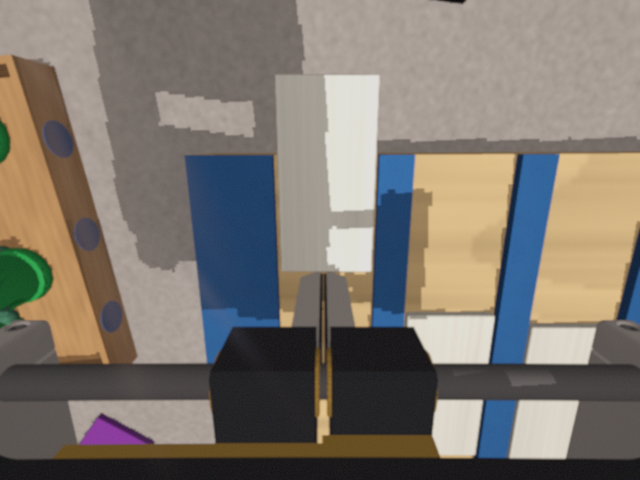

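The plate hangs over the front: its front end is at row 75, its back end at row 271, and the board edge at row 155.

Run:
```python
from h import *
f=manip.grab_frame("wrist")
print(np.round(toplane(f,[[277,75],[378,75],[282,271],[372,271],[231,155],[395,154]],.056)*1000,1))
```

```text
[[ 436.1  -93.6   56. ]
 [ 440.1  -46.3   56. ]
 [ 534.  -102.7   56. ]
 [ 538.1  -53.4   56. ]
 [ 470.5 -120.9   56. ]
 [ 476.8  -39.2   56. ]]
```

Emit:
{"api": "servo_tool", "payload": {"delta_pos": [[0.02,0,0],[0.02,0,0],[0,0,0],[-0.03,0,0],[0,0,-0.2],[0,0,-0.3],[0,0,-0.2],[0.1,0.005,0],[0.22,0.005,0],[0.22,0.005,0]], "angular": [[0,0,0],[0,0,0],[0,0,0],[0,0,0],[0,0,0],[0,0,0],[0,0,0],[0,0,0],[0,0,0],[0,0,0]], "fingers": [1,1,1,1,1,1,0.2,0.2,0.2,0.2]}}

```text
t: 28.25
tool_pos: [0.4924, -0.0753, 0.1362]
orientation: [[-0.996, 0.084, 0.0], [0.084, 0.996, -0.0], [-0.0, -0.0, -1.0]]
contact_force: [0.4, 0.0, 0.6]
gripper_width: 0.248
finger_force: 0.0
```

Emit:
{"api": "servo_tool", "payload": {"delta_pos": [[0.22,0.005,0],[0.214,0,0],[0,0,0],[0,0,0.2],[0,0,0.25],[0,0,0.2],[0,0,0.13],[0,0,0.06],[0,0,0.035],[0,0,0]], "angular": [[0,0,0],[0,0,0],[0,0,0],[0,0,0],[0,0,0],[0,0,0],[0,0,0],[0,0,0],[0,0,0],[0,0,0]], "fingers": [0.2,0.2,0.2,0.2,0.2,0.2,0.2,0.2,0.2,0.2]}}

```text
t: 29.08
tool_pos: [0.4499, -0.0713, 0.0485]
orientation: [[-0.996, 0.084, -0.0], [0.084, 0.996, 0.0], [0.0, 0.0, -1.0]]
contact_force: [0.3, 0.2, -0.2]
gripper_width: 0.795
finger_force: 0.0
```

Run:
```python
from h import *
to((.4494,-.0709,.048))
f=manip.grab_frame("wrist"); cv2.imwrite("pics/w4.png",f["image"][:,:,::-1])
```

```text
t 29.08 pos [ 0.4499 -0.0713  0.0485] yaw 175.2 tilt [-0.  0.] w 0.795 ff 0.0 F [ 0.3  0.2 -0.2]
(0.4494, -0.0709, 0.048) [0.005 0.004 0.005]
```

View pics/w4.png

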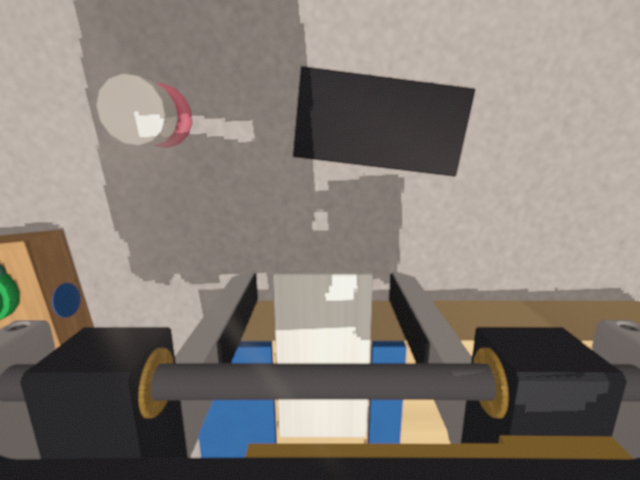

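The plate end sits between the open fingers (columns 273–372). I'll grip and lift it.

Emit:
{"api": "servo_tool", "payload": {"delta_pos": [[0,0,0],[0,0,0],[0,0,0],[0,0,0],[0,0,0],[0,0,0],[0,0,-0.03],[0,0,-0.08],[0,0,-0.15],[0,0,-0.2]], "angular": [[0,0,0],[0,0,0],[0,0,0],[0,0,0],[0,0,0],[0,0,0],[0,0,0],[0,0,0],[0,0,0],[0,0,0]], "fingers": [1,1,1,1,1,1,1,1,1,1]}}

```text
t: 29.97
tool_pos: [0.4489, -0.0711, 0.0949]
orientation: [[-0.996, 0.084, -0.002], [0.084, 0.996, 0.0], [0.002, 0.0, -1.0]]
contact_force: [1.5, -0.6, -0.6]
gripper_width: 0.521
finger_force: 30.0
```

Emit:
{"api": "servo_tool", "payload": {"delta_pos": [[0,0,-0.25],[0,0,-0.25],[0,0,-0.25],[0,0,-0.19],[0,0,-0.1],[0,0,0],[0,0,0]], "angular": [[0,0,0],[0,0,0],[0,0,0],[0,0,0],[0,0,0],[0,0,0],[0,0,0]], "fingers": [1,1,1,1,1,1,1]}}

```text
t: 30.55
tool_pos: [0.4494, -0.0712, 0.1983]
orientation: [[-0.996, 0.084, -0.0], [0.084, 0.996, 0.0], [0.0, 0.0, -1.0]]
contact_force: [0.8, -0.1, -1.4]
gripper_width: 0.526
finger_force: 30.0
```

Run:
```python
from h import *
to((.6107,.35,.2))
f=manip.grab_frame("wrist"); cv2.imwrite("pics/w5.png",f["image"][:,:,::-1])
```

```text
t 30.55 pos [ 0.4494 -0.0712  0.1983] yaw 175.2 tilt [-0.  0.] w 0.526 ff 30.0 F [ 0.8 -0.1 -1.4]
(0.6107, 0.35, 0.2) [-1.254  4.333 -0.017]
```

View pics/w5.png

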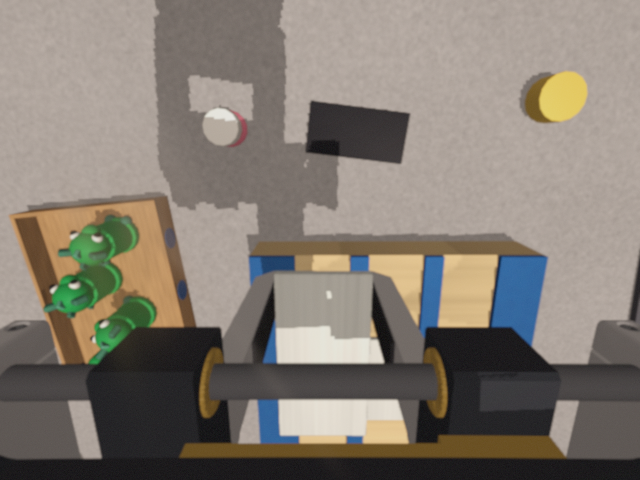

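The plate is held level (front end at row 273, rear at about row 435).

Emit:
{"api": "servo_tool", "payload": {"delta_pos": [[0,0,0],[0,0,0],[0,0,0],[0,0,0],[0,0,0],[0,0,0],[0,0,0],[0,0,0],[0,0,0],[0,0,0]], "angular": [[0,0,0.015],[0,0,0.03],[0,0,0.035],[0,0,0.035],[0,0,0.035],[0,0,0.035],[0,0,0.035],[0,0,0.035],[0,0,0.035],[0,0,0.035]], "fingers": [1,1,1,1,1,1,1,1,1,1]}}

```text
t: 31.43
tool_pos: [0.449, -0.0712, 0.1971]
orientation: [[-0.444, 0.896, -0.003], [0.896, 0.444, 0.001], [0.002, -0.002, -1.0]]
contact_force: [0.2, 0.5, -0.1]
gripper_width: 0.526
finger_force: 30.0
```

Emit:
{"api": "servo_tool", "payload": {"delta_pos": [[0,0,0],[0,0,0],[0,0,0],[0,0,0],[0,0,0],[0,0,0],[0.1,0.04,0],[0.2,0.07,0],[0.25,0.1,0],[0.25,0.1,0]], "angular": [[0,0,0.035],[0,0,0.035],[0,0,0.035],[0,0,0.027],[0,0,0.0147],[0,0,0],[0,0,0],[0,0,0],[0,0,0],[0,0,0]], "fingers": [1,1,1,1,1,1,1,1,1,1]}}

```text
t: 32.27
tool_pos: [0.4804, 0.0104, 0.1981]
orientation: [[-0.006, 1.0, -0.001], [1.0, 0.006, 0.0], [0.0, -0.001, -1.0]]
contact_force: [0.2, -0.1, -0.0]
gripper_width: 0.53
finger_force: 30.0
```

Emit:
{"api": "servo_tool", "payload": {"delta_pos": [[0.25,0.1,0],[0.25,0.1,0],[0.25,0.1,0],[0.25,0.1,0],[0.25,0.1,0],[0.25,0.1,0],[0.25,0.1,0],[0.25,0.1,0],[0.25,0.1,0],[0.25,0.1,0]], "angular": [[0,0,0],[0,0,0],[0,0,0],[0,0,0],[0,0,0],[0,0,0],[0,0,0],[0,0,0],[0,0,0],[0,0,0]], "fingers": [1,1,1,1,1,1,1,1,1,1]}}

```text
t: 33.1
tool_pos: [0.5788, 0.2616, 0.1976]
orientation: [[-0.007, 1.0, -0.001], [1.0, 0.007, -0.0], [-0.0, -0.001, -1.0]]
contact_force: [0.1, -0.5, 0.4]
gripper_width: 0.525
finger_force: 30.0
```

Emit:
{"api": "servo_tool", "payload": {"delta_pos": [[0.25,0.1,0],[0.25,0.1,0],[0.2,0.1,0],[0.1,0,0],[0,0,0],[0,0,0]], "angular": [[0,0,0],[0,0,0],[0,0,0],[0,0,0],[0,0,0],[0,0,0]], "fingers": [1,1,1,1,1,1]}}

```text
t: 33.6
tool_pos: [0.6079, 0.3396, 0.1978]
orientation: [[-0.006, 1.0, -0.001], [1.0, 0.006, -0.001], [-0.001, -0.001, -1.0]]
contact_force: [-0.5, -0.5, -0.3]
gripper_width: 0.529
finger_force: 30.0
```

Run:
```python
from h import *
to((.6107,.3497,.09),(.6107,.3497,.064))
f=manip.grab_frame("top"); m=mask(f,(0,150,120),(8,255,255),(180,180,225,310))
cv2.imwrite("pics/t8.png",cv2.resize(f["image"][160:310,140:300,::-1],(640,600),interpolation=cv2.INTER_CUBIC))
f=manip.grab_frame("wrist"); cv2.imwrite("pics/w6.png",f["image"][:,:,::-1])
for c in blobs(mask(f,(0,150,120),(8,255,255)),300): print(rect(f,c,.065),cv2.boundingRect(c))
```

```text
t 33.6 pos [0.6079 0.3396 0.1978] yaw 90.4 tilt [-0.001 -0.001] w 0.529 ff 30.0 F [-0.5 -0.5 -0.3]
(0.6107, 0.3497, 0.09) [0.102 0.03  1.078]
(0.6107, 0.3497, 0.064) [0.   0.   0.26]
[530.8 319.6 278.2  38.2   0.7] (86, 233, 306, 41)
```

View pics/w6.png

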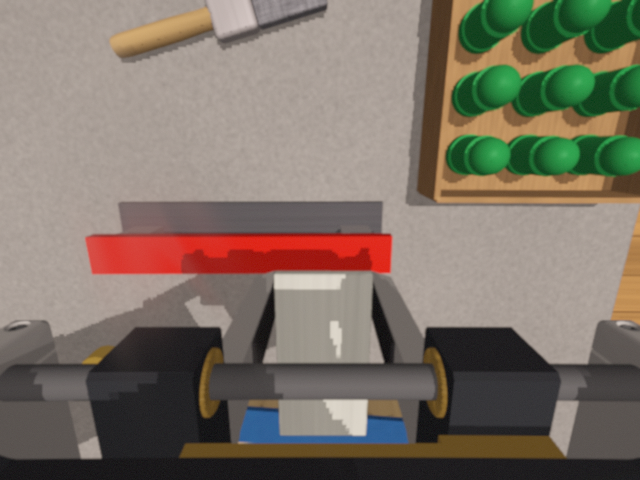

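The wrist view shows the red bar at rows 233–273 just ahead, with the held plate from row 273 to row 435. I'll check where the plate's centre is relative to the TCP.

Run:
```python
from h import *
f=manip.grab_frame("wrist")
print(np.round(toplane(f,[[275,272],[372,272],[280,435],[366,435]],.206)*1000,1), manip.sense()["tool_pos"])
```

```text
[[583.9 355.9 206. ]
 [631.9 356.2 206. ]
 [583.7 256.7 206. ]
 [632.8 257.  206. ]] [0.60843494 0.33855237 0.19894195]
```

Emit:
{"api": "servo_tool", "payload": {"delta_pos": [[0.05,0.015,0],[0.055,0.015,0],[0,0,0.1],[0,0,0.2],[0,0,0.25],[0,0,0.25],[0,0,0.2],[0,0,0.15],[0,0,0.1],[0,0,0.05]], "angular": [[0,0,0],[0,0,0],[0,0,0],[0,0,0],[0,0,0],[0,0,0],[0,0,0],[0,0,0],[0,0,0],[0,0,0]], "fingers": [1,1,1,1,1,1,1,1,1,1]}}

```text
t: 34.58
tool_pos: [0.6109, 0.3497, 0.0665]
orientation: [[-0.005, 1.0, -0.002], [1.0, 0.005, -0.001], [-0.001, -0.002, -1.0]]
contact_force: [0.3, 0.2, -1.5]
gripper_width: 0.524
finger_force: 30.0
```

Emit:
{"api": "servo_tool", "payload": {"delta_pos": [[0,0,0.03],[0,0,0],[0,0,0]], "angular": [[0,0,0],[0,0,0],[0,0,0]], "fingers": [1,1,1]}}

```text
t: 34.83
tool_pos: [0.6119, 0.3502, 0.0665]
orientation: [[-0.005, 1.0, 0.001], [1.0, 0.005, 0.001], [0.001, 0.001, -1.0]]
contact_force: [-0.1, 0.3, -0.6]
gripper_width: 0.527
finger_force: 30.0
```

Emit:
{"api": "servo_tool", "payload": {"delta_pos": [[0,0,0.015],[0,0,0.01],[0,0,0],[0,0,0]], "angular": [[0,0,0],[0,0,0],[0,0,0],[0,0,0]], "fingers": [1,1,1,1]}}

```text
t: 35.17
tool_pos: [0.6118, 0.3502, 0.0639]
orientation: [[-0.005, 1.0, 0.001], [1.0, 0.005, 0.001], [0.001, 0.001, -1.0]]
contact_force: [-0.0, 0.6, 3.8]
gripper_width: 0.53
finger_force: 30.0
```

Emit:
{"api": "servo_tool", "payload": {"delta_pos": [[0,0,0.008],[0,0,0],[0,0,0]], "angular": [[0,0,0],[0,0,0],[0,0,0]], "fingers": [1,1,1]}}

```text
t: 35.42
tool_pos: [0.6118, 0.3503, 0.0637]
orientation: [[-0.005, 1.0, 0.001], [1.0, 0.005, 0.001], [0.001, 0.001, -1.0]]
contact_force: [-2.6, -0.2, 9.3]
gripper_width: 0.526
finger_force: 30.0
```

Emit:
{"api": "servo_tool", "payload": {"delta_pos": [[0,0,0],[0,0,0],[0,0,0],[0,0,0],[0,0,-0.1],[0,0,-0.2],[0,0,-0.3],[0,0,-0.3],[0,0,-0.3],[0,0,-0.2]], "angular": [[0,0,0],[0,0,0],[0,0,0],[0,0,0],[0,0,0],[0,0,0],[0,0,0],[0,0,0],[0,0,0],[0,0,0]], "fingers": [0.36,0.36,0.36,0.36,0.36,0.36,0.36,0.36,1,1]}}

```text
t: 36.25
tool_pos: [0.6119, 0.3502, 0.2067]
orientation: [[-0.005, 1.0, 0.003], [1.0, 0.005, 0.002], [0.002, 0.003, -1.0]]
contact_force: [-0.6, -0.2, 0.9]
gripper_width: 0.537
finger_force: 0.0
```

Emit:
{"api": "servo_tool", "payload": {"delta_pos": [[-0.2,0.04,0],[-0.36,0.08,0],[-0.36,0.08,0],[-0.36,0.08,0],[-0.36,0.08,0],[-0.36,0.08,0],[-0.36,0.08,0],[-0.36,0.08,0],[-0.36,0.08,0],[-0.36,0.08,0]], "angular": [[0,0,0],[0,0,0],[0,0,0],[0,0,0],[0,0,0],[0,0,0],[0,0,0],[0,0,0],[0,0,0],[0,0,0]], "fingers": [1,1,1,1,1,1,1,1,1,1]}}

```text
t: 37.08
tool_pos: [0.6893, 0.0046, 0.2033]
orientation: [[-0.005, 1.0, 0.001], [1.0, 0.005, -0.0], [-0.0, 0.001, -1.0]]
contact_force: [0.2, 1.3, 0.2]
gripper_width: -0.001
finger_force: 0.0
```

Emit:
{"api": "servo_tool", "payload": {"delta_pos": [[-0.276,0.052,0],[0,0,0],[0,0,0],[0,0,0],[0,0,0],[0,0,0],[0,0,0],[0,0,0],[0,0,0],[0,0,0]], "angular": [[0,0,-0.0217],[0,0,-0.03],[0,0,-0.035],[0,0,-0.035],[0,0,-0.035],[0,0,-0.035],[0,0,-0.035],[0,0,-0.035],[0,0,-0.035],[0,0,-0.035]], "fingers": [1,1,1,1,1,1,1,1,1,1]}}

```text
t: 37.92
tool_pos: [0.6945, -0.0212, 0.2031]
orientation: [[-0.869, 0.496, 0.0], [0.496, 0.869, -0.0], [-0.0, 0.0, -1.0]]
contact_force: [-0.4, -0.8, 0.1]
gripper_width: 0.009
finger_force: 0.0
```

Emit:
{"api": "servo_tool", "payload": {"delta_pos": [[0,0,0],[0,0,0],[0,0,0],[0,0,0],[0,0,0],[0,0,0]], "angular": [[0,0,-0.035],[0,0,-0.035],[0,0,-0.035],[0,0,-0.035],[0,0,0],[0,0,0]], "fingers": [1,1,1,1,1,1]}}

```text
t: 38.42
tool_pos: [0.6945, -0.0212, 0.2029]
orientation: [[-0.996, 0.087, 0.0], [0.087, 0.996, -0.0], [-0.0, -0.0, -1.0]]
contact_force: [0.7, 0.2, -0.3]
gripper_width: 0.003
finger_force: 0.0
```

Run:
```python
from h import *
to((.6927,-.0216,.09),(.6927,-.0216,.0665))
f=look("t9")
for c in blobs(mask(f,(0,0,165),(180,60,255),(170,170,368,310)),30): print(rect(f,c,.056),rect(f,c,.071),cv2.boundingRect(c))
```

```text
t 38.42 pos [ 0.6945 -0.0212  0.2029] yaw 175.0 tilt [ 0. -0.] w 0.003 ff 0.0 F [ 0.7  0.2 -0.3]
(0.6927, -0.0216, 0.09) [ 0.018 -0.005  1.129]
(0.6927, -0.0216, 0.0665) [0.    0.    0.235]
dragon [416. 272.] (409, 265, 18, 14) [ 0.4444 -0.2902]
dragon [426. 255.] (419, 248, 17, 15) [ 0.491  -0.3201]
dragon [420. 231.] (408, 216, 26, 31) [ 0.5597 -0.3061]
[586.8 225.5  28.3  68.4  89.9] [584.6 223.3  28.   67.7  89.9] (228, 213, 11, 25)
[610.6 336.3 133.1 137.3   0.8] [608.2 333.  131.7 135.8   0.8] (170, 195, 49, 47)
[633.1  70.4  21.9 101.   84.8] [630.5  69.8  21.7 100.   84.8] (283, 190, 10, 36)
[7.167e+02 2.411e+02 5.900e+01 4.300e+01 2.000e-01] [7.132e+02 2.387e+02 5.840e+01 4.250e+01 2.000e-01] (220, 170, 16, 21)
```

View pics/t9.png

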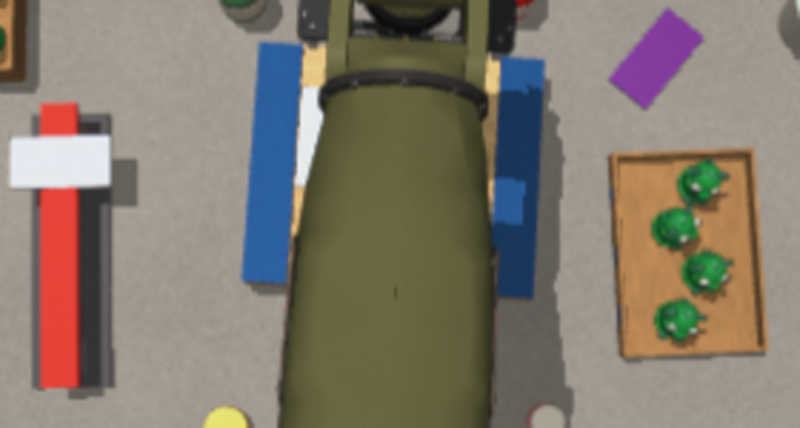

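The first plate lies centred across the bar (crop columns 10–111, bar 40–79), and all four dragons stand in the carton. Next is the middle plate.

Emit:
{"api": "servo_tool", "payload": {"delta_pos": [[0,0,0.15],[0,0,0.25],[0,0,0.25],[0,0,0.25],[0,0,0.2],[0,0,0.12],[0,0,0.08],[0,0,0.044],[0,0,0.02],[0,0,0]], "angular": [[0,0,0],[0,0,0],[0,0,0],[0,0,0],[0,0,0],[0,0,0],[0,0,0],[0,0,0],[0,0,0],[0,0,0]], "fingers": [1,1,1,1,1,1,1,1,1,1]}}

```text
t: 39.3
tool_pos: [0.6948, -0.0212, 0.0666]
orientation: [[-0.996, 0.084, 0.001], [0.084, 0.996, -0.0], [-0.001, -0.0, -1.0]]
contact_force: [0.0, 0.3, -0.1]
gripper_width: 0.004
finger_force: 0.0
```

Emit:
{"api": "servo_tool", "payload": {"delta_pos": [[0.03,0,0],[0.05,0,0],[0.07,0,0],[0.07,0,0],[0.07,0,0],[0.07,0,0],[0.07,0,0],[0.07,0,0],[0.07,0,0],[0.07,0,0]], "angular": [[0,0,0],[0,0,0],[0,0,0],[0,0,0],[0,0,0],[0,0,0],[0,0,0],[0,0,0],[0,0,0],[0,0,0]], "fingers": [1,1,1,1,1,1,1,1,1,1]}}

```text
t: 40.13
tool_pos: [0.6302, -0.0158, 0.0662]
orientation: [[-0.996, 0.084, 0.0], [0.084, 0.996, -0.0], [-0.0, -0.0, -1.0]]
contact_force: [1.4, 0.3, 0.5]
gripper_width: 0.005
finger_force: 0.5
```

Emit:
{"api": "servo_tool", "payload": {"delta_pos": [[0.07,0,0],[0.07,0,0],[0.07,0,0],[0.07,0,0],[0.07,0,0],[0.07,0,0],[0.07,0,0],[0.07,0,0],[0.07,0,0],[0.07,0,0]], "angular": [[0,0,0],[0,0,0],[0,0,0],[0,0,0],[0,0,0],[0,0,0],[0,0,0],[0,0,0],[0,0,0],[0,0,0]], "fingers": [1,1,1,1,1,1,1,1,1,1]}}

```text
t: 40.97
tool_pos: [0.5603, -0.0099, 0.066]
orientation: [[-0.996, 0.084, 0.0], [0.084, 0.996, -0.0], [-0.0, -0.0, -1.0]]
contact_force: [0.8, 0.5, 1.2]
gripper_width: 0.009
finger_force: 0.5
```

Emit:
{"api": "servo_tool", "payload": {"delta_pos": [[0.05,0,0],[0.03,0,0],[0.03,0,0],[0,0,0],[0,0,0]], "angular": [[0,0,0],[0,0,0],[0,0,0],[0,0,0],[0,0,0]], "fingers": [1,1,1,1,1]}}

```text
t: 41.38
tool_pos: [0.55, -0.009, 0.0659]
orientation: [[-0.996, 0.084, -0.0], [0.084, 0.996, 0.0], [0.0, -0.0, -1.0]]
contact_force: [-1.1, 0.0, 0.3]
gripper_width: 0.006
finger_force: 0.0
```

Run:
```python
from h import *
to((.5502,-.0094,.0665))
f=manip.grab_frame("wrist"); im=cv2.cvtColor(f["image"],cv2.COLOR_RGB2HSV)
cv2.imwrite("pics/w7.png",f["image"][:,:,::-1])
for c in (300,350): print(c,[(r,tuple(int(v) for v in im[r,c])) for r in range(30,300,10)])
```

```text
t 41.38 pos [ 0.55   -0.009   0.0659] yaw 175.2 tilt [-0.  0.] w 0.006 ff 0.0 F [-1.1  0.   0.3]
(0.5502, -0.0094, 0.0665) [-0.002 -0.004 -0.006]
300 [(30, (12, 27, 172)), (40, (12, 26, 169)), (50, (13, 28, 175)), (60, (13, 28, 171)), (70, (13, 29, 170)), (80, (20, 23, 166)), (90, (18, 23, 166)), (100, (18, 23, 166)), (110, (19, 25, 166)), (120, (20, 23, 165)), (130, (19, 25, 165)), (140, (19, 27, 163)), (150, (21, 25, 165)), (160, (19, 25, 163)), (170, (18, 26, 164)), (180, (19, 25, 161)), (190, (17, 25, 162)), (200, (18, 24, 162)), (210, (16, 27, 162)), (220, (19, 26, 159)), (230, (21, 26, 160)), (240, (19, 26, 159)), (250, (18, 27, 160)), (260, (18, 27, 160)), (270, (18, 36, 158)), (280, (16, 64, 128)), (290, (16, 29, 114))]
350 [(30, (12, 27, 173)), (40, (13, 27, 172)), (50, (13, 27, 170)), (60, (12, 27, 169)), (70, (13, 28, 176)), (80, (25, 13, 227)), (90, (27, 12, 227)), (100, (28, 13, 227)), (110, (25, 13, 227)), (120, (28, 13, 227)), (130, (25, 15, 228)), (140, (25, 13, 227)), (150, (25, 13, 228)), (160, (28, 13, 227)), (170, (27, 12, 227)), (180, (28, 13, 227)), (190, (27, 12, 227)), (200, (25, 13, 228)), (210, (23, 17, 197)), (220, (17, 25, 161)), (230, (25, 14, 224)), (240, (27, 12, 228)), (250, (27, 11, 227)), (260, (27, 12, 228)), (270, (21, 16, 222)), (280, (17, 107, 157)), (290, (18, 104, 169))]
```

The plate spans rows 75–272 as the first one did, so the overhang is about 40 mm. I'll grip it the same way.

Emit:
{"api": "servo_tool", "payload": {"delta_pos": [[0,0,0],[-0.03,0,0],[0,0,-0.2],[0,0,-0.3],[0,0,-0.2],[0.1,0,0],[0.22,0,0],[0.22,0,0],[0.22,0,0],[0.214,0,0]], "angular": [[0,0,0],[0,0,0],[0,0,0],[0,0,0],[0,0,0],[0,0,0],[0,0,0],[0,0,0],[0,0,0],[0,0,0]], "fingers": [1,1,1,1,0.2,0.2,0.2,0.2,0.2,0.2]}}

```text
t: 42.27
tool_pos: [0.4551, -0.001, 0.1359]
orientation: [[-0.996, 0.084, -0.0], [0.084, 0.996, 0.0], [0.0, 0.0, -1.0]]
contact_force: [0.0, -0.3, 0.4]
gripper_width: 0.395
finger_force: 0.0
```

Emit:
{"api": "servo_tool", "payload": {"delta_pos": [[0,0,0],[0,0,0.2],[0,0,0.25],[0,0,0.2],[0,0,0.13],[0,0,0.06],[0,0,0.035],[0,0,0],[0,0,0],[0,0,0]], "angular": [[0,0,0],[0,0,0],[0,0,0],[0,0,0],[0,0,0],[0,0,0],[0,0,0],[0,0,0],[0,0,0],[0,0,0]], "fingers": [0.2,0.2,0.2,0.2,0.2,0.2,0.2,0.2,0.2,1]}}

```text
t: 43.1
tool_pos: [0.4565, -0.0011, 0.0492]
orientation: [[-0.996, 0.084, 0.001], [0.084, 0.996, -0.0], [-0.001, -0.0, -1.0]]
contact_force: [0.2, 0.5, 0.2]
gripper_width: 0.76
finger_force: 0.0
```

Emit:
{"api": "servo_tool", "payload": {"delta_pos": [[0,0,0],[0,0,0],[0,0,0],[0,0,0],[0,0,0]], "angular": [[0,0,0],[0,0,0],[0,0,0],[0,0,0],[0,0,0]], "fingers": [1,1,1,1,1]}}

```text
t: 43.52
tool_pos: [0.4561, -0.0011, 0.0486]
orientation: [[-0.996, 0.084, 0.0], [0.084, 0.996, -0.0], [-0.0, -0.0, -1.0]]
contact_force: [-1.1, -0.3, 1.3]
gripper_width: 0.524
finger_force: 30.0
```

Emit:
{"api": "servo_tool", "payload": {"delta_pos": [[0,0,-0.03],[0,0,-0.08],[0,0,-0.15],[0,0,-0.2],[0,0,-0.25],[0,0,-0.25],[0,0,-0.25],[0,0,-0.19],[0,0,-0.1],[0,0,0]], "angular": [[0,0,0],[0,0,0],[0,0,0],[0,0,0],[0,0,0],[0,0,0],[0,0,0],[0,0,0],[0,0,0],[0,0,0]], "fingers": [1,1,1,1,1,1,1,1,1,1]}}

```text
t: 44.35
tool_pos: [0.4566, -0.0011, 0.2006]
orientation: [[-0.996, 0.084, 0.004], [0.084, 0.996, -0.0], [-0.004, -0.0, -1.0]]
contact_force: [0.2, -0.2, -1.5]
gripper_width: 0.526
finger_force: 30.0
```

Emit:
{"api": "servo_tool", "payload": {"delta_pos": [[0,0,0],[0,0,0],[0,0,0],[0,0,0],[0,0,0],[0,0,0],[0,0,0],[0,0,0],[0,0,0],[0,0,0]], "angular": [[0,0,0.015],[0,0,0.03],[0,0,0.035],[0,0,0.035],[0,0,0.035],[0,0,0.035],[0,0,0.035],[0,0,0.035],[0,0,0.035],[0,0,0.035]], "fingers": [1,1,1,1,1,1,1,1,1,1]}}

```text
t: 45.18
tool_pos: [0.4554, -0.001, 0.1971]
orientation: [[-0.444, 0.896, -0.002], [0.896, 0.444, 0.0], [0.001, -0.002, -1.0]]
contact_force: [-0.2, 0.2, -1.6]
gripper_width: 0.528
finger_force: 30.0
```

Emit:
{"api": "servo_tool", "payload": {"delta_pos": [[0,0,0],[0,0,0],[0,0,0],[0,0,0],[0,0,0],[0.1,0.025,0],[0.2,0.05,0],[0.27,0.06,0],[0.27,0.06,0],[0.27,0.06,0]], "angular": [[0,0,0.035],[0,0,0.035],[0,0,0.035],[0,0,0.027],[0,0,0.0147],[0,0,0],[0,0,0],[0,0,0],[0,0,0],[0,0,0]], "fingers": [1,1,1,1,1,1,1,1,1,1]}}

```text
t: 46.02
tool_pos: [0.4807, 0.1119, 0.1975]
orientation: [[-0.007, 1.0, -0.001], [1.0, 0.007, -0.0], [-0.0, -0.001, -1.0]]
contact_force: [-0.1, -0.7, -0.4]
gripper_width: 0.525
finger_force: 30.0
```

Emit:
{"api": "servo_tool", "payload": {"delta_pos": [[0.27,0.06,0],[0.27,0.06,0],[0.27,0.06,0],[0.27,0.06,0],[0.27,0.06,0],[0.27,0.06,0],[0.27,0.06,0],[0.27,0.06,0],[0.15,0.03,0],[0.09,0.01,0]], "angular": [[0,0,0],[0,0,0],[0,0,0],[0,0,0],[0,0,0],[0,0,0],[0,0,0],[0,0,0],[0,0,0],[0,0,0]], "fingers": [1,1,1,1,1,1,1,1,1,1]}}

```text
t: 46.85
tool_pos: [0.5311, 0.3526, 0.1967]
orientation: [[-0.008, 1.0, -0.002], [1.0, 0.008, -0.001], [-0.001, -0.002, -1.0]]
contact_force: [0.1, -1.0, -1.6]
gripper_width: 0.525
finger_force: 30.0
```

Emit:
{"api": "servo_tool", "payload": {"delta_pos": [[0,0,0],[0,0,0]], "angular": [[0,0,0],[0,0,0]], "fingers": [1,1]}}

```text
t: 47.02
tool_pos: [0.5313, 0.3502, 0.1976]
orientation: [[-0.006, 1.0, -0.001], [1.0, 0.006, -0.001], [-0.001, -0.001, -1.0]]
contact_force: [1.1, 0.1, -1.1]
gripper_width: 0.525
finger_force: 30.0
```

```bash
cat >> h.py <<'E'
def held():
    "row extent of the held plate in the wrist picture -> world, at its height"
    f=manip.grab_frame("wrist"); s=manip.sense(); z=s["tool_pos"][2]+.008
    g=cv2.cvtColor(f["image"],cv2.COLOR_RGB2GRAY).astype(int)
    for c in (300,345):
        rows=[r for r in list(range(255,295))+list(range(420,442)) if abs(g[r+1,c]-g[r-1,c])>25]
        print(c,rows,[np.round(toplane(f,[c,r],z)[0,:2]*1000,1).tolist() for r in rows[:1]+rows[-1:]])
    cv2.imwrite("pics/held.png",f["image"][:,:,::-1])
E
python3 - <<'E'
from h import *
to((.5312,.350,.064)); held()
E
```

```text
t 47.02 pos [0.5313 0.3502 0.1976] yaw 90.4 tilt [-0.001 -0.001] w 0.525 ff 30.0 F [ 1.1  0.1 -1.1]
(0.5312, 0.35, 0.064) [-1.000e-03  0.000e+00  1.336e+00]
300 [269, 270, 271, 272, 273, 274, 275, 287, 288, 289, 435, 436, 437] [[519.4, 369.5], [518.3, 267.9]]
345 [269, 270, 271, 272, 273, 274, 434, 435, 436] [[541.4, 369.7], [543.8, 268.8]]
```

Emit:
{"api": "servo_tool", "payload": {"delta_pos": [[0,0,0.1],[0,0,0.2],[0,0,0.25],[0,0,0.25],[0,0,0.2],[0,0,0.15],[0,0,0.1],[0,0,0.05],[0,0,0.01],[0,0,0]], "angular": [[0,0,0],[0,0,0],[0,0,0],[0,0,0],[0,0,0],[0,0,0],[0,0,0],[0,0,0],[0,0,0],[0,0,0]], "fingers": [1,1,1,1,1,1,1,1,1,1]}}

```text
t: 47.9
tool_pos: [0.532, 0.3502, 0.0679]
orientation: [[-0.005, 1.0, 0.001], [1.0, 0.005, 0.0], [0.0, 0.001, -1.0]]
contact_force: [-0.7, -0.8, -1.1]
gripper_width: 0.523
finger_force: 30.0
```

Emit:
{"api": "servo_tool", "payload": {"delta_pos": [[0,0,0.01],[0,0,0.01],[0,0,0],[0,0,0]], "angular": [[0,0,0],[0,0,0],[0,0,0],[0,0,0]], "fingers": [1,1,1,1]}}

```text
t: 48.23
tool_pos: [0.5319, 0.3504, 0.0658]
orientation: [[-0.005, 1.0, 0.0], [1.0, 0.005, 0.0], [0.0, 0.0, -1.0]]
contact_force: [0.6, -0.1, -0.8]
gripper_width: 0.525
finger_force: 30.0
```

Emit:
{"api": "servo_tool", "payload": {"delta_pos": [[0,0,0.01],[0,0,0.01],[0,0,0],[0,0,0]], "angular": [[0,0,0],[0,0,0],[0,0,0],[0,0,0]], "fingers": [1,1,1,1]}}

```text
t: 48.57
tool_pos: [0.5318, 0.3504, 0.0637]
orientation: [[-0.005, 1.0, 0.0], [1.0, 0.005, 0.0], [0.0, 0.0, -1.0]]
contact_force: [0.0, 0.7, 1.5]
gripper_width: 0.522
finger_force: 30.0
```

Emit:
{"api": "servo_tool", "payload": {"delta_pos": [[0,0,0],[0,0,0],[0,0,0],[0,0,0],[0,0,-0.1],[0,0,-0.2],[0,0,-0.3],[0,0,-0.3],[0,0,-0.3],[0,0,-0.2]], "angular": [[0,0,0],[0,0,0],[0,0,0],[0,0,0],[0,0,0],[0,0,0],[0,0,0],[0,0,0],[0,0,0],[0,0,0]], "fingers": [0.36,0.36,0.36,0.36,0.36,0.36,0.36,0.36,1,1]}}

```text
t: 49.4
tool_pos: [0.5321, 0.3505, 0.2076]
orientation: [[-0.005, 1.0, 0.003], [1.0, 0.005, 0.002], [0.002, 0.003, -1.0]]
contact_force: [-0.7, -0.9, 1.0]
gripper_width: 0.531
finger_force: 0.0
```

Emit:
{"api": "servo_tool", "payload": {"delta_pos": [[-0.2,0.11,0],[-0.29,0.17,0],[-0.29,0.17,0],[-0.29,0.17,0],[-0.29,0.17,0],[-0.29,0.17,0],[-0.29,0.17,0],[-0.29,0.17,0],[-0.29,0.17,0],[-0.29,0.17,0]], "angular": [[0,0,0],[0,0,0],[0,0,0],[0,0,0],[0,0,0],[0,0,0],[0,0,0],[0,0,0],[0,0,0],[0,0,0]], "fingers": [1,1,1,1,1,1,1,1,1,1]}}

```text
t: 50.23
tool_pos: [0.6977, 0.0685, 0.2044]
orientation: [[-0.005, 1.0, 0.001], [1.0, 0.005, 0.0], [0.0, 0.001, -1.0]]
contact_force: [1.0, -0.3, -0.1]
gripper_width: 0.003
finger_force: 0.0
```

Emit:
{"api": "servo_tool", "payload": {"delta_pos": [[-0.21,0.08,0],[0,0,0],[0,0,0],[0,0,0],[0,0,0],[0,0,0],[0,0,0],[0,0,0],[0,0,0],[0,0,0]], "angular": [[0,0,-0.0217],[0,0,-0.03],[0,0,-0.035],[0,0,-0.035],[0,0,-0.035],[0,0,-0.035],[0,0,-0.035],[0,0,-0.035],[0,0,-0.035],[0,0,-0.035]], "fingers": [1,1,1,1,1,1,1,1,1,1]}}

```text
t: 51.07
tool_pos: [0.7052, 0.0491, 0.2043]
orientation: [[-0.869, 0.495, 0.0], [0.495, 0.869, 0.0], [-0.0, 0.0, -1.0]]
contact_force: [-0.3, 0.1, 1.0]
gripper_width: 0.005
finger_force: 0.0
```

Emit:
{"api": "servo_tool", "payload": {"delta_pos": [[0,0,0],[0,0,0],[0,0,0],[0,0,0],[0,0,0],[0,0,0]], "angular": [[0,0,-0.035],[0,0,-0.035],[0,0,-0.035],[0,0,-0.035],[0,0,0],[0,0,0]], "fingers": [1,1,1,1,1,1]}}

```text
t: 51.57
tool_pos: [0.7052, 0.0492, 0.204]
orientation: [[-0.996, 0.087, 0.0], [0.087, 0.996, 0.0], [-0.0, 0.0, -1.0]]
contact_force: [0.1, 0.5, 0.3]
gripper_width: 0.003
finger_force: 0.0
```

Run:
```python
from h import *
to((.7059,.0493,.0665))
f=look("t10")
for c in blobs(mask(f,(0,0,190),(180,40,255),(170,170,368,310)),30): print(rect(f,c,.056),rect(f,c,.071),cv2.boundingRect(c))
```

```text
t 51.57 pos [0.7052 0.0492 0.204 ] yaw 175.0 tilt [0. 0.] w 0.003 ff 0.0 F [0.1 0.5 0.3]
(0.7059, 0.0493, 0.0665) [-0.006  0.002  1.375]
dragon [417. 272.] (409, 265, 18, 14) [ 0.4443 -0.2903]
dragon [426. 255.] (419, 248, 17, 15) [ 0.491  -0.3201]
dragon [415. 239.] (408, 233, 16, 14) [ 0.5367 -0.2914]
dragon [432. 219.] (425, 211, 17, 17) [ 0.5929 -0.3432]
[533.5 318.8  51.5  96.9   1.1] [531.9 315.6  51.   95.9   1.1] (183, 235, 35, 20)
[612.9 319.3  98.1  48.7  88.7] [610.5 316.1  97.   48.2  88.7] (183, 208, 35, 18)
```

One dragon in the carton has shifted a couple of centimetres. I'll check that it still stands.

Run:
```python
from h import *
f=manip.grab_frame("scene"); g=manip.grab_frame("top")
a=cv2.resize(f["image"][235:350,130:265],(540,460),interpolation=cv2.INTER_CUBIC)
b=cv2.resize(g["image"][200:300,388:452],(256,400),interpolation=cv2.INTER_CUBIC)
o=np.zeros((460,796,3),np.uint8); o[:,:540]=a; o[:400,540:]=b
cv2.imwrite("pics/s11.png",o[:,:,::-1])
```

```text
(no output)
```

View pics/s11.png

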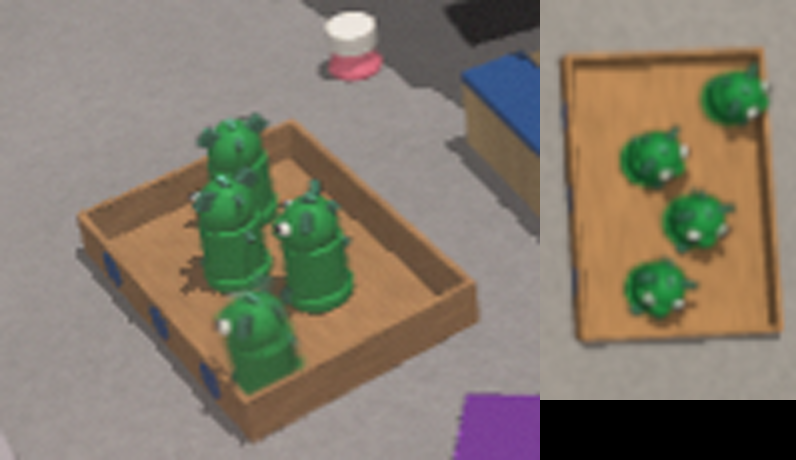

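The fourth dragon now sits near the carton's far corner, at (255,340) in the left crop. It may lean, so I'll recheck it after the last plate.

Emit:
{"api": "servo_tool", "payload": {"delta_pos": [[0,0,0.15],[0,0,0.25],[0,0,0.25],[0,0,0.25],[0,0,0.2],[0,0,0.13],[0,0,0.08],[0,0,0.045],[0,0,0.02],[0,0,0]], "angular": [[0,0,0],[0,0,0],[0,0,0],[0,0,0],[0,0,0],[0,0,0],[0,0,0],[0,0,0],[0,0,0],[0,0,0]], "fingers": [1,1,1,1,1,1,1,1,1,1]}}

```text
t: 52.55
tool_pos: [0.7055, 0.0491, 0.0666]
orientation: [[-0.996, 0.084, 0.001], [0.084, 0.996, -0.0], [-0.001, 0.0, -1.0]]
contact_force: [-0.2, 0.5, 0.6]
gripper_width: 0.004
finger_force: 0.0
```

Emit:
{"api": "servo_tool", "payload": {"delta_pos": [[0.03,0,0],[0.05,0,0],[0.07,0,0],[0.07,0,0],[0.07,0,0],[0.07,0,0],[0.07,0,0],[0.07,0,0],[0.07,0,0],[0.07,0,0]], "angular": [[0,0,0],[0,0,0],[0,0,0],[0,0,0],[0,0,0],[0,0,0],[0,0,0],[0,0,0],[0,0,0],[0,0,0]], "fingers": [1,1,1,1,1,1,1,1,1,1]}}

```text
t: 53.38
tool_pos: [0.6409, 0.0546, 0.0663]
orientation: [[-0.996, 0.084, 0.001], [0.084, 0.996, -0.0], [-0.001, 0.0, -1.0]]
contact_force: [0.6, -0.1, 1.5]
gripper_width: 0.005
finger_force: 0.3
```

Emit:
{"api": "servo_tool", "payload": {"delta_pos": [[0.07,0,0],[0.07,0,0],[0.07,0,0],[0.07,0,0],[0.07,0,0],[0.07,0,0],[0.07,0,0],[0.07,0,0],[0.07,0,0],[0.07,0,0]], "angular": [[0,0,0],[0,0,0],[0,0,0],[0,0,0],[0,0,0],[0,0,0],[0,0,0],[0,0,0],[0,0,0],[0,0,0]], "fingers": [1,1,1,1,1,1,1,1,1,1]}}

```text
t: 54.22
tool_pos: [0.571, 0.0604, 0.0659]
orientation: [[-0.996, 0.084, 0.0], [0.084, 0.996, 0.0], [0.0, 0.0, -1.0]]
contact_force: [0.8, 0.2, 1.1]
gripper_width: 0.009
finger_force: 0.3
```

Emit:
{"api": "servo_tool", "payload": {"delta_pos": [[0.07,0,0],[0.05,0,0],[0.025,0,0],[0.01,0,0],[0,0,0],[0,0,0]], "angular": [[0,0,0],[0,0,0],[0,0,0],[0,0,0],[0,0,0],[0,0,0]], "fingers": [1,1,1,1,1,1]}}

```text
t: 54.72
tool_pos: [0.5564, 0.0617, 0.0659]
orientation: [[-0.996, 0.084, -0.0], [0.084, 0.996, -0.0], [0.0, -0.0, -1.0]]
contact_force: [-0.7, 0.2, -0.1]
gripper_width: 0.005
finger_force: 0.0
```

```bash
cat >> h.py <<'E'
def tri(fa,ua,fb,ub):
    a,b=[np.asarray(f["xyz"]) for f in (fa,fb)]
    da,db=[toplane(f,u,0)[0]-np.asarray(f["xyz"]) for f,u in ((fa,ua),(fb,ub))]
    s=np.linalg.lstsq(np.c_[da,-db],b-a,rcond=None)[0]
    return (a+s[0]*da+b+s[1]*db)/2, np.linalg.norm(a+s[0]*da-b-s[1]*db)
def tilts():
    "long axis and size of each green blob in the carton, scene view"
    f=manip.grab_frame("scene"); m=mask(f,(50,60,0),(90,255,255),(150,262,240,340))
    for c in blobs(m,60):
        (x,y),(w,h),a=cv2.minAreaRect(c); print("scene",np.round([x,y,w,h,a],1),cv2.boundingRect(c))
E
python3 - <<'E'
from h import *
to((.5562,.0623,.0665)); look("t12"); tilts()
f=manip.grab_frame("wrist"); g=cv2.cvtColor(f["image"],cv2.COLOR_RGB2GRAY).astype(int)
for c in (300,350): print(c,[r for r in range(60,300) if abs(g[r+1,c]-g[r-1,c])>20])
cv2.imwrite("pics/w8.png",f["image"][:,:,::-1])
E
```

```text
t 54.72 pos [0.5564 0.0617 0.0659] yaw 175.2 tilt [-0. -0.] w 0.005 ff 0.0 F [-0.7  0.2 -0.1]
(0.5562, 0.0623, 0.0665) [ 0.002  0.006 -0.006]
dragon [417. 272.] (409, 265, 17, 14) [ 0.4443 -0.2903]
dragon [426. 255.] (419, 248, 17, 15) [ 0.491  -0.3201]
dragon [415. 239.] (408, 233, 16, 14) [ 0.5367 -0.2914]
dragon [435. 224.] (428, 216, 17, 16) [ 0.5786 -0.3515]
scene [198.3 297.3  67.5  35.7  82.9] (179, 264, 39, 69)
300 [74, 75, 112, 113]
350 [73, 74, 75, 210, 211, 212, 227, 228, 229, 271, 272, 274, 275, 276]
```

The plate spans rows 74–272 again. I'll grip, lift, turn and carry it as before, to rail x = 0.451.

Emit:
{"api": "servo_tool", "payload": {"delta_pos": [[0,0,0],[-0.03,0,0],[0,0,-0.2],[0,0,-0.3],[0,0,-0.2],[0.1,0.005,0],[0.22,0,0],[0.22,0,0],[0.22,0,0],[0.214,0,0]], "angular": [[0,0,0],[0,0,0],[0,0,0],[0,0,0],[0,0,0],[0,0,0],[0,0,0],[0,0,0],[0,0,0],[0,0,0]], "fingers": [1,1,1,1,0.2,0.2,0.2,0.2,0.2,0.2]}}

```text
t: 55.7
tool_pos: [0.4613, 0.0701, 0.1359]
orientation: [[-0.996, 0.084, 0.0], [0.084, 0.996, 0.0], [-0.0, 0.0, -1.0]]
contact_force: [0.3, 0.1, -0.4]
gripper_width: 0.39
finger_force: 0.0
```

Emit:
{"api": "servo_tool", "payload": {"delta_pos": [[0,0,0],[0,0,0.2],[0,0,0.25],[0,0,0.2],[0,0,0.13],[0,0,0.06],[0,0,0.035],[0,0,0],[0,0,0],[0,0,0]], "angular": [[0,0,0],[0,0,0],[0,0,0],[0,0,0],[0,0,0],[0,0,0],[0,0,0],[0,0,0],[0,0,0],[0,0,0]], "fingers": [0.2,0.2,0.2,0.2,0.2,0.2,0.2,0.2,0.2,1]}}

```text
t: 56.53
tool_pos: [0.4628, 0.0701, 0.0492]
orientation: [[-0.996, 0.084, 0.001], [0.084, 0.996, 0.0], [-0.001, 0.0, -1.0]]
contact_force: [0.3, -0.7, -0.0]
gripper_width: 0.762
finger_force: 0.0
```

Emit:
{"api": "servo_tool", "payload": {"delta_pos": [[0,0,0],[0,0,0],[0,0,0],[0,0,0],[0,0,0]], "angular": [[0,0,0],[0,0,0],[0,0,0],[0,0,0],[0,0,0]], "fingers": [1,1,1,1,1]}}

```text
t: 56.95
tool_pos: [0.4623, 0.0701, 0.0486]
orientation: [[-0.996, 0.084, 0.0], [0.084, 0.996, 0.0], [-0.0, 0.0, -1.0]]
contact_force: [-1.1, 0.4, 1.5]
gripper_width: 0.528
finger_force: 29.9
```

Emit:
{"api": "servo_tool", "payload": {"delta_pos": [[0,0,-0.03],[0,0,-0.08],[0,0,-0.15],[0,0,-0.2],[0,0,-0.25],[0,0,-0.25],[0,0,-0.25],[0,0,-0.19],[0,0,-0.1],[0,0,0]], "angular": [[0,0,0],[0,0,0],[0,0,0],[0,0,0],[0,0,0],[0,0,0],[0,0,0],[0,0,0],[0,0,0],[0,0,0]], "fingers": [1,1,1,1,1,1,1,1,1,1]}}

```text
t: 57.78
tool_pos: [0.4629, 0.0702, 0.2006]
orientation: [[-0.996, 0.084, 0.004], [0.084, 0.996, 0.0], [-0.004, 0.001, -1.0]]
contact_force: [1.4, -0.7, -0.3]
gripper_width: 0.526
finger_force: 29.9
```

Emit:
{"api": "servo_tool", "payload": {"delta_pos": [[0,0,0],[0,0,0],[0,0,0],[0,0,0],[0,0,0],[0,0,0],[0,0,0],[0,0,0],[0,0,0],[0,0,0]], "angular": [[0,0,0.015],[0,0,0.03],[0,0,0.035],[0,0,0.035],[0,0,0.035],[0,0,0.035],[0,0,0.035],[0,0,0.035],[0,0,0.035],[0,0,0.035]], "fingers": [1,1,1,1,1,1,1,1,1,1]}}

```text
t: 58.62
tool_pos: [0.4617, 0.0701, 0.1971]
orientation: [[-0.444, 0.896, -0.002], [0.896, 0.444, -0.0], [0.001, -0.002, -1.0]]
contact_force: [-0.2, 0.8, -0.2]
gripper_width: 0.523
finger_force: 29.9
```

Emit:
{"api": "servo_tool", "payload": {"delta_pos": [[0,0,0],[0,0,0],[0,0,0],[0,0,0],[0,0,0],[0.1,-0.01,0],[0.2,-0.01,0],[0.25,-0.01,0],[0.25,-0.01,0],[0.25,-0.01,0]], "angular": [[0,0,0.035],[0,0,0.035],[0,0,0.035],[0,0,0.027],[0,0,0.0147],[0,0,0],[0,0,0],[0,0,0],[0,0,0],[0,0,0]], "fingers": [1,1,1,1,1,1,1,1,1,1]}}

```text
t: 59.45
tool_pos: [0.456, 0.1766, 0.1975]
orientation: [[-0.007, 1.0, -0.001], [1.0, 0.007, -0.0], [-0.0, -0.001, -1.0]]
contact_force: [-0.5, -0.3, -0.1]
gripper_width: 0.523
finger_force: 29.9
```

Emit:
{"api": "servo_tool", "payload": {"delta_pos": [[0.25,-0.01,0],[0.25,-0.01,0],[0.25,-0.01,0],[0.25,-0.01,0],[0.25,0,0],[0.25,0,0],[0.16,0,0],[0.09,0,0],[0,0,0],[0,0,0]], "angular": [[0,0,0],[0,0,0],[0,0,0],[0,0,0],[0,0,0],[0,0,0],[0,0,0],[0,0,0],[0,0,0],[0,0,0]], "fingers": [1,1,1,1,1,1,1,1,1,1]}}

```text
t: 60.28
tool_pos: [0.4515, 0.3499, 0.1977]
orientation: [[-0.006, 1.0, -0.001], [1.0, 0.006, -0.001], [-0.001, -0.001, -1.0]]
contact_force: [1.1, -0.2, -1.2]
gripper_width: 0.529
finger_force: 29.9
```

Run:
```python
from h import *
to((.4515,.350,.067)); held(); look("t13")
```

```text
t 60.28 pos [0.4515 0.3499 0.1977] yaw 90.4 tilt [-0.001 -0.001] w 0.529 ff 29.9 F [ 1.1 -0.2 -1.2]
(0.4515, 0.35, 0.067) [0.002 0.002 1.307]
300 [271, 272, 273, 274, 275, 276, 287, 288] [[439.5, 368.1], [439.4, 359.1]]
345 [270, 271, 272, 273, 274, 275, 280, 436] [[461.6, 368.8], [464.0, 268.4]]
dragon [416. 272.] (409, 265, 17, 14) [ 0.4444 -0.2902]
dragon [426. 255.] (419, 248, 17, 15) [ 0.4908 -0.32  ]
dragon [415. 239.] (408, 232, 16, 15) [ 0.5368 -0.2915]
dragon [435. 224.] (428, 216, 17, 16) [ 0.5785 -0.3514]
```

Emit:
{"api": "servo_tool", "payload": {"delta_pos": [[0,0,0.1],[0,0,0.2],[0,0,0.25],[0,0,0.25],[0,0,0.2],[0,0,0.15],[0,0,0.1],[0,0,0.05],[0,0,0.01],[0,0,0]], "angular": [[0,0,0],[0,0,0],[0,0,0],[0,0,0],[0,0,0],[0,0,0],[0,0,0],[0,0,0],[0,0,0],[0,0,0]], "fingers": [1,1,1,1,1,1,1,1,1,1]}}

```text
t: 61.22
tool_pos: [0.4521, 0.35, 0.0678]
orientation: [[-0.005, 1.0, 0.0], [1.0, 0.005, 0.0], [0.0, 0.0, -1.0]]
contact_force: [1.1, 0.5, -1.0]
gripper_width: 0.528
finger_force: 29.9
```

Emit:
{"api": "servo_tool", "payload": {"delta_pos": [[0,0,0.01],[0,0,0.01],[0,0,0.01],[0,0,0.01],[0,0,0],[0,0,0]], "angular": [[0,0,0],[0,0,0],[0,0,0],[0,0,0],[0,0,0],[0,0,0]], "fingers": [1,1,1,1,1,1]}}

```text
t: 61.72
tool_pos: [0.452, 0.3502, 0.0637]
orientation: [[-0.005, 1.0, 0.0], [1.0, 0.005, 0.0], [0.0, 0.0, -1.0]]
contact_force: [0.1, -0.1, 1.7]
gripper_width: 0.529
finger_force: 29.9
```

Emit:
{"api": "servo_tool", "payload": {"delta_pos": [[0,0,0],[0,0,0],[0,0,0],[0,0,0],[0,0,-0.1],[0,0,-0.2],[0,0,-0.3],[0,0,-0.3],[0,0,-0.3],[0,0,-0.2]], "angular": [[0,0,0],[0,0,0],[0,0,0],[0,0,0],[0,0,0],[0,0,0],[0,0,0],[0,0,0],[0,0,0],[0,0,0]], "fingers": [0.36,0.36,0.36,0.36,0.36,0.36,0.36,0.36,0.36,0.36]}}

```text
t: 62.55
tool_pos: [0.4522, 0.3503, 0.2074]
orientation: [[-0.005, 1.0, 0.003], [1.0, 0.005, 0.002], [0.002, 0.003, -1.0]]
contact_force: [-0.5, 0.5, -0.6]
gripper_width: 0.64
finger_force: 0.0
```

Emit:
{"api": "servo_tool", "payload": {"delta_pos": [[-0.2,0,0],[-0.3,0,0],[-0.3,0,0],[-0.3,0,0],[-0.3,0,0],[-0.3,0,0],[-0.2,0,0],[-0.1,0,0],[0,0,0],[0,0,0]], "angular": [[0,0,0],[0,0,0],[0,0,0],[0,0,0],[0,0,0],[0,0,0],[0,0,0],[0,0,0],[0,0,0],[0,0,0]], "fingers": [0.36,0.36,0.36,0.36,0.36,0.36,0.36,0.36,0.36,0.36]}}

```text
t: 63.38
tool_pos: [0.453, 0.1504, 0.2039]
orientation: [[-0.004, 1.0, 0.001], [1.0, 0.004, 0.0], [0.0, 0.001, -1.0]]
contact_force: [0.4, -0.1, 1.4]
gripper_width: 0.641
finger_force: 0.0
```

Run:
```python
from h import *
to(); g=look("t14")
for c in blobs(mask(g,(0,0,190),(180,40,255),(170,170,262,310)),30): print(rect(g,c,.071),cv2.boundingRect(c))
f=manip.grab_frame("scene")
a=cv2.resize(f["image"][260:345,145:260],(460,340),interpolation=cv2.INTER_CUBIC)
c=cv2.resize(f["image"][170:260,320:450],(333,230),interpolation=cv2.INTER_CUBIC)
b=cv2.resize(g["image"][170:310,180:460],(500,250),interpolation=cv2.INTER_CUBIC)
o=np.zeros((590,797,3),np.uint8); o[:340,:460]=a; o[:230,462:795]=c; o[340:,:500]=b
cv2.imwrite("pics/fin.png",o[:,:,::-1])
```

```text
t 63.38 pos [0.453  0.1504 0.2039] yaw 90.2 tilt [0.001 0.   ] w 0.641 ff 0.0 F [ 0.4 -0.1  1.4]
dragon [417. 272.] (409, 265, 18, 14) [ 0.4443 -0.2903]
dragon [426. 255.] (419, 248, 17, 15) [ 0.4909 -0.3201]
dragon [415. 239.] (408, 232, 16, 15) [ 0.5368 -0.2915]
dragon [435. 224.] (428, 216, 17, 16) [ 0.5786 -0.3515]
[452.8 323.   48.3  80.9   1.9] (183, 264, 30, 19)
[531.7 315.8  96.1  47.5  88.8] (183, 236, 35, 18)
[610.4 315.6  96.   48.2  88.7] (183, 208, 35, 18)
```

View pics/fin.png

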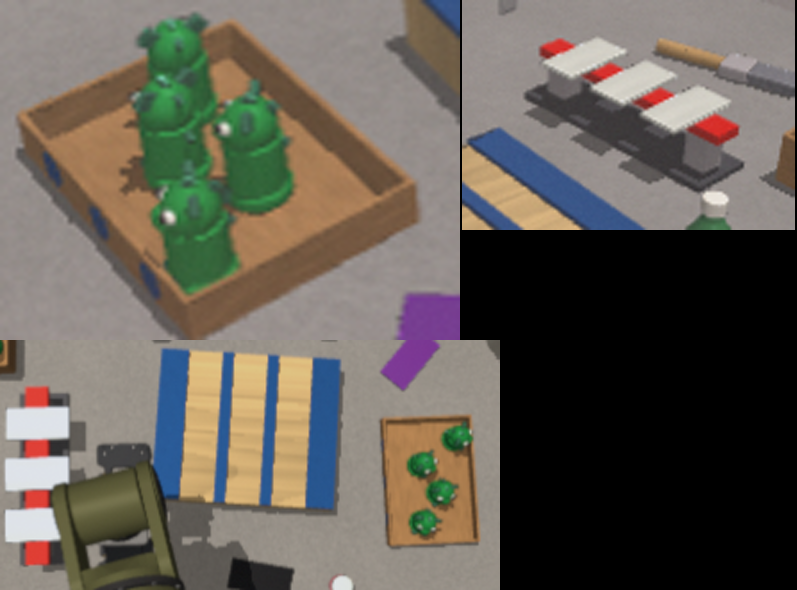

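The picture shows all four dragons upright in the carton, with the knocked one standing on its foot near (200,240). The three plates lie flat across the bar, and the board is empty. Handing in.

```bash
python3 -c "
from bench import manip
print(manip.finish_job())"
```

```text
the job is handed in; nothing more can be done
None
```

Job handed in at about 63 s: all four dragons stand upright in the carton (one was knocked about 3 cm aside in there but still stands), and the three plates lie flat across the red rail, middles over the bar.

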